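# Send an optics cassette through the two-door dust lock

## Robot

A 6-joint arm with a two-finger parallel gripper is mounted at the origin on the work surface. World frame = base frame: x ahead of the robot, y to its left, z up, the work surface at z = 0. Lengths are in m, angles in rad, forces in N, time in s.
With the tool pointing down it reaches from about 0.25 to 0.725 m from the base axis. Payload 4 kg.
Tool frame: the origin (TCP) lies on the centre line of the jaws, within the pads' length; the fingertips stand 19 mm ahead of it and the grasp point (between the pads) is the TCP; z points along the fingers, y is the direction in which the jaws open and shut (so a half turn about z gives the same grasp; the last joint's range is limited). The gripper opens to 85 mm and grips with 20 to 120 N. Pads are 22 mm wide; open, the fingers measure 114 mm over their backs; the gripper's body (76 mm by 85 mm) begins 54 mm behind the grasp point. The pads swing forward as they close: fully open they stand 13 mm farther back than shut.
Start: joints at [1.233, 0.241, 0.005, 1.335, 0, 1.571], TCP at [0.166, 0.472, 0.25] pointing down, gripper open.
Joint ranges: [-2.72, 2.72], [-1.05, 1.87], [-1.09, 1.28], [-1.99, 2.15], [-1.42, 1.44], [-3.14, 3.14]. Speed limits (rad/s): [2.79, 2.79, 3.14, 3.14, 3.14, 3.14].

## Interface

Orientations are given as a unit quaternion [x, y, z, w].
In Python, from workcell import bot gives the robot as it stands. The module is installed in compiled form; this text tells all that it offers.
- The arm moves only by the shell command python3 -m handwheel 'ROWS' [OPENING]. ROWS is JSON, a list of rows, each an object of numbers: "dx", "dy", "dz": the shift along the tool's x, y, z as a fraction of full scale; "ax", "ay", "az": the turn, a rotation vector about the tool's x, y, z as a fraction of full scale. In form: [{"dx": .., "dy": .., "dz": .., "ax": .., "ay": .., "az": ..}, ...]. A call has 1 to 12 rows; each row shifts and turns the commanded pose from where the row before left it, along the tool's axes as they then stand; what a row does not reach is not made up. Full scale, the value 1, is 2.5 cm for a shift and 0.15 rad for a turn. A row lasts 1/10 s, in which the tool goes at most 50 mm and 8.59 degrees, less where a joint would pass 70% of its speed; a pose out of reach is approached as far as the arm can. A call with a number of a shift or a turn outside -1 to 1 is refused whole. A call with a gripper value outside its range is refused whole. OPENING is the gripper's target within -1 to 1 (fully open at 1, half-way at 0, shut at -1), set as the call begins (- or left out, the last holds). The fingers move at their own pace and stop on an object; the grip force is fixed at half the most. Time passes only in rows, so rows that do not move let the fingers close. It gives the time, the measured TCP pose, the force and the opening at its end, in the units of the state.
- bot.get_obs(): the state, without advancing time (a new reading comes with each control period).
- bot.camera(name): name is "scene" or "top" or "wrist"; returns a dict with "img" (400x640x3 uint8, red, green, blue), "intrinsics" (3x3 intrinsics, pixels), "dist_coeffs" ([k1, k2, p1, p2, k3] as OpenCV has them; the pictures are not rectified), "eye" and "rotation" of the camera in the world. Camera axes: x right, y down, z forward; pixel columns grow to the right and rows downward; lengths in m; the calibration is good to about 2 mm. A picture is of the moment at which its call begins. There is no depth.
- bot.job_done(): hands the job in, once; it reports no verdict.
Trained networks look in a picture, given as the dict that the camera call returned (one of the last four; its "shot" number tells which), for a name from the list of things; names that differ only in an ending like _2 or _b are one class to them, and where a whole thing is asked for, a point or a joint stands for the part that bears it (a point fixed in the world has none). Each returns a list of dicts, best first, with "confidence" (0 to 1); they miss things now and then, are a little off and sometimes report something else, mostly with a low value. They report only what shows in the picture. A call takes as long as a camera call. They do not tell look-alikes from the thing itself.
- bot.trace(thing, picture): "region" (400x640 bool, what is visible of it) and "rect" ([centre column, centre row, width, height] in pixels, round what is visible of it).
The state is a dict: "clock": time; "joint_pos": joint angles; "joint_vel": joint speeds; "tau": joint torques, N m; "eef_pos": TCP position; "tool_rot": TCP orientation; "ft_force": force on the tool from outside, world axes, zero at the start; "ft_torque": the same for the moment, N m; "grip_width": finger opening in m.
Only numpy, scipy, OpenCV 4.12 (cv2) and the standard library are available. Lean on these libraries where they do the work, as an engineer would, in place of code of your own. Each camera call takes 0.05 s, during which the arm holds its last target.

## Task

Send the cassette with the orange grip into the clear cell through its two-door lock: stand it lengthways in the chamber, shut the outer door (blue handle) fully, only then raise the inner door (red handle) fully, and gently slide the cassette in with the black-handled pusher until you feel it meet the stop in the cell, pressing it firmly there for half a second. Then draw the pusher fully back and shut the inner door, so that both doors end shut. Never have both doors open at once, keep the cassette upright, and leave the grey-grip cassette, the white bottle and the screwdriver where they are.

Things in the scene. Friction and masses are not known exactly. Their poses are not given: they have to be found in the camera images.
- lock: Fixed lock and cell in a line along its y; origin on the table top under the chamber, z up. Pusher bed at y -405 to -103 mm, 8 mm high. Chamber: white walls, inside y -95 to +79, x -38 to +38, floor 8 mm and rim 100 mm above the table; outer-door rails 108 mm high reach x +175. Inner door in a grey bulkhead at y +90, 112 mm high, opening 76 mm wide. Clear cell: see dock.
- dock: The cell with its stop; origin and axes are the lock's. Clear box, y +101 to +283 mm, x within 65 mm, roof 109 mm high, guide rails 76 mm apart. The rigid rubber stop in it is set differently each time and not measured by this pose: its face lies somewhere from y +200 to +235 mm and must be found by touch.
- cassette_mid (a point): Centre of the cassette to send, 38 mm above its underside. White block 60 (x) x 90 (y) x 42 mm high, z up; an orange rib stands in the middle of its top, 40 mm along x, 12 mm thick along y, 42 to 76 mm above the underside: pinch it along y. 0.25 to 0.5 kg, loose on the table. It may go in either way round, its length (y) along the lock's y, centred near lock y -15 mm.
- spare_mid (a point): Centre of a like cassette with a grey rib, same sizes, which must stay where it is (within 20 mm).
- outer_door (a joint): Outer door: clear sheet that slides level over the chamber along the lock's x axis. 0 = shut (against its end stop), grows to 0.12 m as it slides to the lock's +x (open); starts 0.09 to 0.12 open. Friction about 2 N; stays where left. It counts as shut within 6 mm.
- outer_grip (a point): Middle of the blue handle of the outer door, moving with it: a bar 50 mm along the lock's x, 14 mm thick along y, its top 12 mm above and its foot 22 mm below this point.
- inner_door (a joint): Inner door: steel plate that slides straight up. 0 = shut (down on its stop, as at the start), 0.095 m = fully raised. Friction about 5 N and weight 2.5 N; stays where left. It counts as raised from 0.08 and as shut within 6 mm.
- inner_grip (a point): Middle of the red handle of the inner door, moving with it: 44 mm along the lock's x, 14 mm thick along y, its top 10 mm above and its foot 20 mm below this point, 20 mm to the cell side of the door plate.
- pusher (a joint): Pusher: push plate on a rod, sliding along the lock's y. 0 = drawn fully back (end stop), grows to 0.255 m pushed in; starts 0 to 0.015. Friction about 2 N; the cassette adds 1 to 4 N as it slides. At 0 the plate's face is at lock y -83 mm, low in the chamber. Drawn back means within 12 mm. Press the cassette on the stop with about 10 N, never above 40 N.
- pusher_grip (a point): A point on the upright black handle of the pusher, moving with it (at lock y = -360 mm with the pusher drawn back): post 34 mm along the lock's x, 14 mm thick along y, its top 16 mm above this point, free down to 80 mm below it.
- cleaner_mid (a point): Middle (75 mm up) of a white bottle with a blue cap, 60 mm across and 150 mm tall: a bystander.
- driver_grip (a point): Handle of a screwdriver that lies on the table: a bystander.
Not all that is in view belongs to the job. Leave any brown look-alike of the part that bears cassette_mid alone.

How it is judged:
On the way, in this order (a step that is already met when the one before it is completed fails the run):
1. the orange-grip cassette stands in the chamber, with the outer door shut and the inner door still shut (x of cassette_mid in the frame of lock between -0.02 and 0.02 m and y of cassette_mid in the frame of lock between -0.06 and 0.05 m and z of cassette_mid in the frame of lock below 0.056 m and value of joint each of outer_door, inner_door below 0.006 m), for 0.2 s.
2. the inner door is raised fully with the outer door shut (value of joint inner_door above 0.08 m and value of joint outer_door below 0.006 m), for 0.2 s.
3. the cassette is inside the cell and pressed against the stop with more than 4 N (x of cassette_mid in the frame of lock between -0.02 and 0.02 m and y of cassette_mid in the frame of lock between 0.14 and 0.21 m and z of cassette_mid in the frame of lock below 0.056 m and contact force between cassette and dock above 4 N), for 0.2 s.
4. the pusher is drawn back and the cassette stays in the cell (x of cassette_mid in the frame of lock between -0.02 and 0.02 m and y of cassette_mid in the frame of lock between 0.14 and 0.21 m and z of cassette_mid in the frame of lock below 0.056 m and value of joint pusher below 0.012 m), for 0.1 s.
At the end, for the whole second after the job is handed in: The orange-grip cassette stands at rest, upright (0.1 rad) and in line with the lock (0.2 rad), in the cell wholly past the inner door (centre 140 to 210 mm along the lock's y), the outer and inner doors are shut within 6 mm and the pusher is drawn back within 12 mm (all of step 4 and angle between cassette_mid's own z axis and vertical below 0.1 rad and angle between the y axis of cassette_mid and the y axis of lock, either way round below 0.2 rad and value of joint each of outer_door, inner_door below 0.006 m and linear speed of cassette below 0.02 m/s); the robot touches nothing.
It fails at once if both doors open at once (outer door more than 12 mm and inner door more than 10 mm) (value of joint outer_door above 0.012 m and value of joint inner_door above 0.01 m).
It fails at once if the cassette pressed against the stop with more than 40 N (contact force between cassette and dock above 40 N).
It fails at once if the cassette tipped by more than 0.5 rad (angle between cassette_mid's own z axis and vertical above 0.5 rad).
It fails at once if the grey-grip cassette, the bottle or the screwdriver moved by more than 20 mm (distance of any of spare_mid, cleaner_mid, driver_grip from where it was at the start of the episode above 0.02 m).
It also fails if it takes over 72 s, if anything falls off the work surface, if the arm or the gripper's body presses on something with over 40 N, if the wrist force passes 120 N, or if a joint passes its speed limit or range.

## Working session

There is one attempt and no reset: what is moved stays moved. The work goes in short steps, Python scripts to look and compute and a shell command to move; the robot and the scene stay as the last step left them, time stands still between calls to the robot, and variables do not carry over. Pictures are saved under pics/ and viewed, and the job is handed in when it is done.

```bash
mkdir -p pics; ls
cat > h.py <<'E'
from workcell import bot
import numpy as np, cv2
def snap(n,fn):
    p=bot.camera(n); cv2.imwrite('pics/'+fn,p['img'][:,:,::-1]); return p
E
python3 - <<'E'
from h import *
o=bot.get_obs()
for k in o: print(k,np.round(o[k],3))
for n in ['scene','top','wrist']:
    p=snap(n,n+'0.png'); print(n,p['eye'],np.round(p['rotation'],3).tolist(),np.round(p['intrinsics'],1).tolist(),p['dist_coeffs'])
    for t in ['lock','dock','cassette_mid','spare_mid','outer_grip','inner_grip','pusher_grip','cleaner_mid','driver_grip']:
        for d in bot.trace(t,p)[:3]: print(t,round(d['confidence'],2),np.round(d['rect'],1))
E
```

```text
pics
clock 0.0
joint_pos [1.233 0.241 0.004 1.335 0.    1.571]
joint_vel [ 0.001  0.     0.001 -0.    -0.001  0.001]
tau [ 0.0000e+00 -3.7232e+01  2.5241e+01  1.7000e-02  0.0000e+00 -0.0000e+00]
eef_pos [0.166 0.471 0.249]
tool_rot [ 0.168  0.986 -0.001 -0.   ]
ft_force [-0.009  0.031  0.482]
ft_torque [ 0.014  0.043 -0.047]
grip_width 0.086
scene [ 0.96076397 -0.57403426  0.92041559] [0.868, 0.341, -0.123, -0.339] [[378.5, 0.0, 319.9], [0.0, 378.5, 200.3], [0.0, 0.0, 1.0]] [0.00243824 0.         0.         0.         0.        ]
lock 0.85 [336.8 247.4 251.5 112.5]
cassette_mid 0.92 [326.7 138.9  27.2  26.2]
cassette_mid 0.74 [339.4 192.1  32.8  31.5]
spare_mid 0.78 [373.5 158.8  26.6  26.3]
outer_grip 0.73 [361.8 258.1  76.5  44.5]
inner_grip 0.55 [388.7 221.1  19.6  29.1]
pusher_grip 0.72 [266.2 252.6  96.1  28.6]
cleaner_mid 0.65 [349.2 302.   27.9  48.2]
driver_grip 0.71 [300.9 342.1  21.2  69.5]
driver_grip 0.69 [387.  219.6  21.3  31.2]
top [ 0.39880469 -0.04057104  1.11614258] [0.708, -0.705, 0.019, -0.033] [[421.9, 0.0, 317.1], [0.0, 421.9, 202.4], [0.0, 0.0, 1.0]] [-0.01938312  0.          0.          0.          0.        ]
lock 0.87 [325.8 155.5 239.7 186.4]
dock 0.3 [269.7 215.9  37.8  31.6]
cassette_mid 0.77 [201.  300.8  42.6  35.3]
cassette_mid 0.71 [271.1 218.8  38.4  28.5]
spare_mid 0.96 [191.4 224.8  42.7  28.3]
outer_grip 0.93 [348.7 118.8  79.8  65.8]
inner_grip 0.74 [284.3 127.8  24.8  31.4]
pusher_grip 0.73 [391.6 203.5 104.8  77. ]
cleaner_mid 0.94 [386.7 107.2  26.2  28.9]
driver_grip 0.67 [436.7 125.8  44.   69.3]
wrist [0.09105735 0.49807676 0.37493516] [0.806, 0.571, 0.091, 0.129] [[347.7, 0.0, 322.9], [0.0, 347.7, 198.5], [0.0, 0.0, 1.0]] [-0.03779391  0.          0.          0.          0.        ]
cassette_mid 0.87 [181.8 264.  101.4  85.2]
spare_mid 0.82 [273.3 374.1  76.4  37.7]
```

View pics/scene0.png

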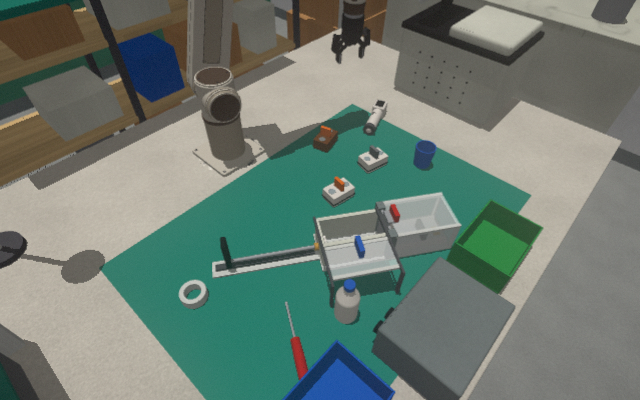

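View pics/top0.png

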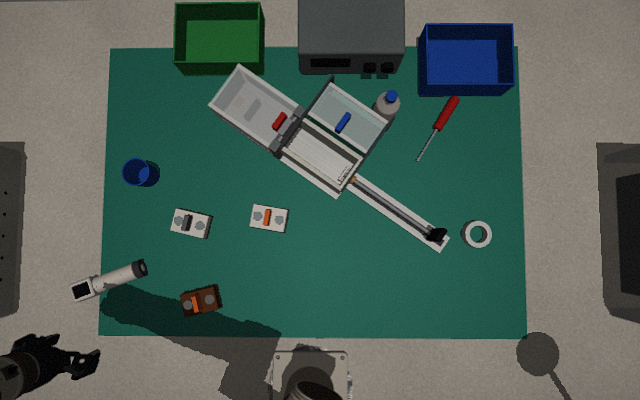

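View pics/wrist0.png

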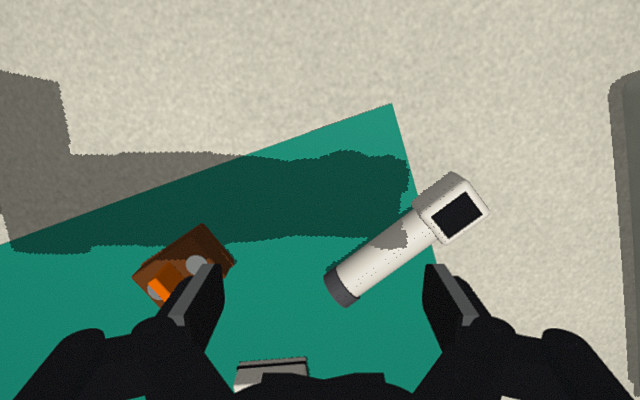

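```bash
cat >> h.py <<'E'
from scipy.spatial.transform import Rotation as R
def proj(p,X):
    Rw=R.from_quat(p['rotation']).as_matrix(); X=np.atleast_2d(X)
    Xc=(X-np.array(p['eye']))@Rw
    return cv2.projectPoints(Xc.reshape(-1,1,3),np.zeros(3),np.zeros(3),np.array(p['intrinsics'],float),np.array(p['dist_coeffs'],float))[0].reshape(-1,2)
def ray(p,uv,z):
    q=cv2.undistortPoints(np.array(uv,float).reshape(-1,1,2),np.array(p['intrinsics'],float),np.array(p['dist_coeffs'],float)).reshape(-1,2)
    d=np.c_[q,np.ones(len(q))]@R.from_quat(p['rotation']).as_matrix().T
    e=np.array(p['eye']); return e+d*((z-e[2])/d[:,2])[:,None]
E
python3 - <<'E'
from h import *
i=cv2.imread('pics/top0.png')
cv2.imwrite('pics/top0z.png',cv2.resize(i[60:255,205:465],None,fx=3,fy=3,interpolation=cv2.INTER_CUBIC))
i=cv2.imread('pics/scene0.png')
cv2.imwrite('pics/scene0z.png',cv2.resize(i[130:310,205:470],None,fx=3,fy=3,interpolation=cv2.INTER_CUBIC))
E
```

```text
(no output)
```

View pics/top0z.png

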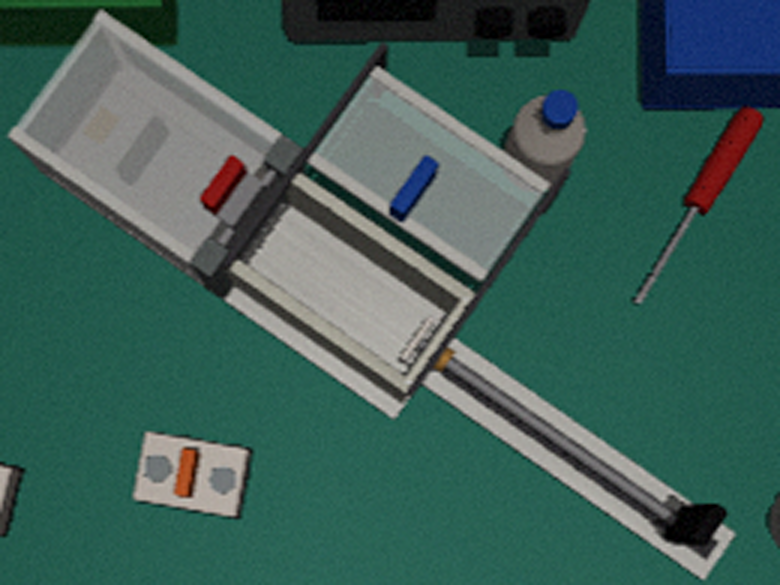

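View pics/scene0z.png

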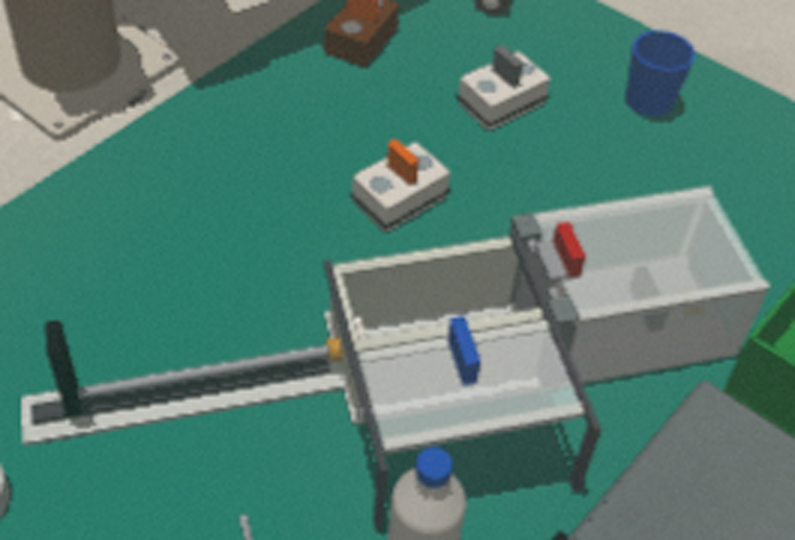

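```bash
cat > fit.py <<'E'
from h import *
from scipy.optimize import least_squares
pt=bot.camera('top'); ps=bot.camera('scene')
zt=lambda u,v:(u/3+205-1/3,v/3+60-1/3); zs=lambda u,v:(u/3+205-1/3,v/3+130-1/3)
def W(q,L):
    c,s=np.cos(q[2]),np.sin(q[2]); L=np.atleast_2d(L).astype(float)/1000
    return np.c_[q[0]+c*L[:,0]-s*L[:,1],q[1]+s*L[:,0]+c*L[:,1],L[:,2]]
C=[(pt,zt(719,556),(0,-405,8)),(pt,zt(101,12),(65,283,109)),(pt,zt(12,135),(-65,283,109)),
(ps,zs(710,190),(-65,283,109)),(ps,zs(768,287),(65,283,109)),(ps,zs(24,419),(0,-405,8))]
def f(q): return np.concatenate([(proj(p,W(q,L))-np.array(uv)).ravel() for p,uv,L in C])
# (top,scene) both used
s=least_squares(f,[0.5,-0.05,-0.6]); print(s.x,np.degrees(s.x[2]),np.round(s.fun,1))
np.save('lock.npy',s.x)
q=s.x
# cassette
ca=[zt(147,432),zt(250,448),zt(239,517),zt(134,500)]
g=ray(pt,ca,0.042); print(g); print('mean',g.mean(0)); 
d=(g[1]+g[2]-g[0]-g[3]); print('len dir',np.degrees(np.arctan2(d[1],d[0])), np.linalg.norm(d)/2)
rib=[zt(181,449),zt(197,449),zt(193,496),zt(176,495)]; g2=ray(pt,rib,0.076); print('rib',g2.mean(0))
for p,fn,zz,o in((pt,'ft.png',zt,(205,60)),(ps,'fs.png',zs,(205,130))):
    im=cv2.resize(p['img'][o[1]:o[1]+195,o[0]:o[0]+265,::-1],None,fx=3,fy=3,interpolation=cv2.INTER_CUBIC)
    def dr(L,col):
        P=(proj(p,W(q,L))-np.array(o)+1/3)*3
        cv2.polylines(im,[P.round().astype(np.int32)],True,col,1)
    dr([(38,-95,100),(38,79,100),(-38,79,100),(-38,-95,100)],(0,0,255))
    dr([(65,101,109),(65,283,109),(-65,283,109),(-65,101,109)],(255,0,255))
    dr([(0,-405,8),(0,-103,8)],(0,255,255))
    cv2.imwrite('pics/'+fn,im)
E
python3 fit.py
```

```text
[ 0.602885   -0.01813413 -0.6132296 ] -35.13546769175922 [ 0.2  0.2  0.4 -1.1 -1.1  0.1 -0.5 -0.9  0.2  0.4 -0.7  0.2]
[[0.47433736 0.14464949 0.042     ]
 [0.46094559 0.05638984 0.042     ]
 [0.40229413 0.06518454 0.042     ]
 [0.41630305 0.15486435 0.042     ]]
mean [0.43847003 0.10527206 0.042     ]
len dir -98.75414856399088 0.09001840234642003
rib [0.43880916 0.10536886 0.076     ]
```

View pics/ft.png

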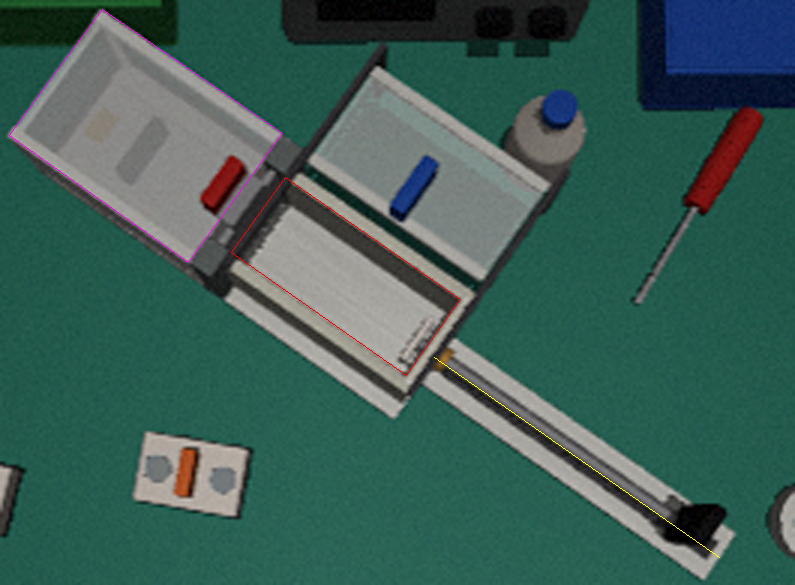

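View pics/fs.png

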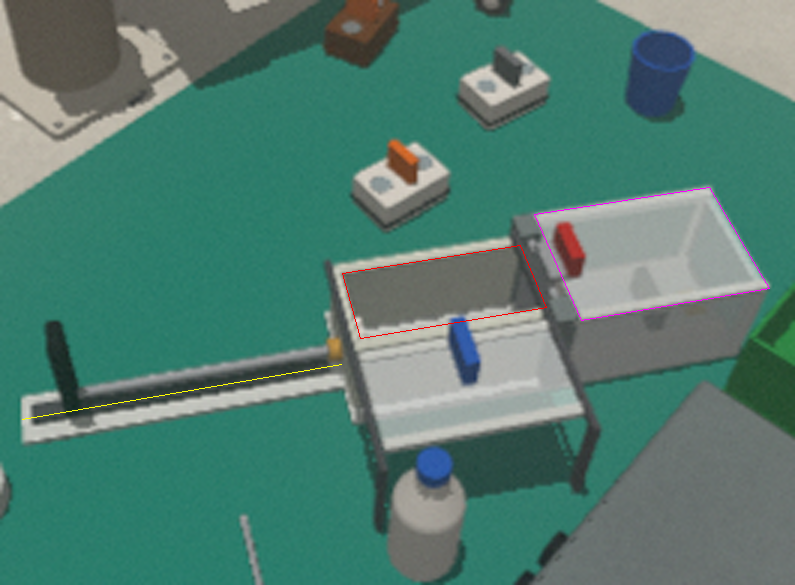

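```bash
cat > tri.py <<'E'
from h import *
from scipy.optimize import least_squares
import sys
q=np.load('lock.npy')
c,s=np.cos(q[2]),np.sin(q[2]); RL=np.array([[c,-s,0],[s,c,0],[0,0,1]]); oL=np.array([q[0],q[1],0])
pt=bot.camera('top'); ps=bot.camera('scene')
zt=lambda u,v:(u/3+205-1/3,v/3+60-1/3); zs=lambda u,v:(u/3+205-1/3,v/3+130-1/3)
def tri(a,b):
    r=least_squares(lambda X:np.r_[(proj(pt,X)-a).ravel(),(proj(ps,X)-b).ravel()],[.5,0,.1])
    return np.round((r.x-oL)@RL*1000,1),np.round(r.fun,1)
# handle top-face ends
print('blue far x+',tri(zt(431,161),zs(474,370)))
print('blue x-',tri(zt(399,213),zs(457,324)))
print('red x+',tri(zt(236,162),zs(572,262)))
print('red x-',tri(zt(211,202),zs(563,228)))
for t in ['outer_grip','inner_grip','pusher_grip']:
    for p,n in((pt,'t'),(ps,'s')):
        d=bot.trace(t,p)
        if d: im=p['img'].copy(); r=d[0]['region']; print(t,n,d[0]['rect'])
for p,fn,o in((pt,'pt.png',(400,210)),(ps,'ps.png',(205,225))):
    cv2.imwrite('pics/'+fn,cv2.resize(p['img'][o[1]:o[1]+50,o[0]:o[0]+70,::-1],None,fx=8,fy=8,interpolation=cv2.INTER_CUBIC))
E
python3 tri.py
```

```text
blue far x+ (array([109.8, -14.4, 129.8]), array([-0., -0., -0.,  0.]))
blue x- (array([ 61.1, -16.7, 130.1]), array([-0.4, -0.4, -0.6,  0.1]))
red x+ (array([ 18.6, 108.2, 134.9]), array([ 0.7,  0.8,  1.2, -0.2]))
red x- (array([-18.7, 107.8, 138.9]), array([-0.2, -0.2, -0.4,  0.1]))
outer_grip t [350.6, 116.8, 78.9, 69.5]
outer_grip s [361.9, 258.4, 73.5, 43.5]
inner_grip t [286.4, 130.8, 29.1, 32.5]
inner_grip s [388.4, 221.3, 21.6, 27.4]
pusher_grip t [392.2, 204.3, 109.6, 76.3]
pusher_grip s [267.5, 251.5, 91.8, 27.8]
```

```bash
cat > go.py <<'E'
# usage: go.py x y z [yaw_deg of tool y]  (world)  -> tool frame units from measured pose
from h import *
import sys
def tell(t,yaw=None):
    o=bot.get_obs(); M=R.from_quat(o['tool_rot']).as_matrix()
    d=M.T@(np.array(t)-o['eef_pos']); print('clk',o['clock'],'eef',np.round(o['eef_pos'],4),'F',np.round(o['ft_force'],1),'w',round(float(o['grip_width']),4))
    print('units dx dy dz',np.round(d/0.025,2))
    a=np.degrees(np.arctan2(M[1,1],M[0,1])); print('tooly yaw',round(a,2),'tilt',np.round(M[:2,2],4))
    if yaw is not None:
        e=(yaw-a+90)%180-90; print('az units',round(-np.radians(e)/0.15,2))
if __name__=='__main__':
    v=list(map(float,sys.argv[1:]))
    tell(v[:3],v[3] if len(v)>3 else None)
E
python3 go.py 0.4388 0.1053 0.14 81.25
```

```text
clk 2.0 eef [0.1657 0.4717 0.2503] F [-0.4 -0.1 -0.4] w 0.0854
units dx dy dz [-15.16 -10.21   4.41]
tooly yaw 70.64 tilt [-0. -0.]
az units -1.23
```

```bash
sleep 3
```

```text
(no output)
```

View pics/ps.png

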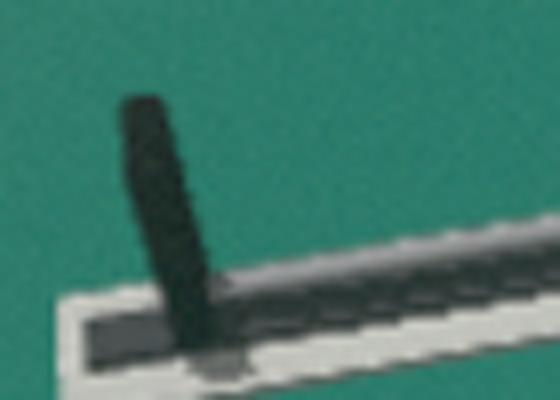

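View pics/pt.png

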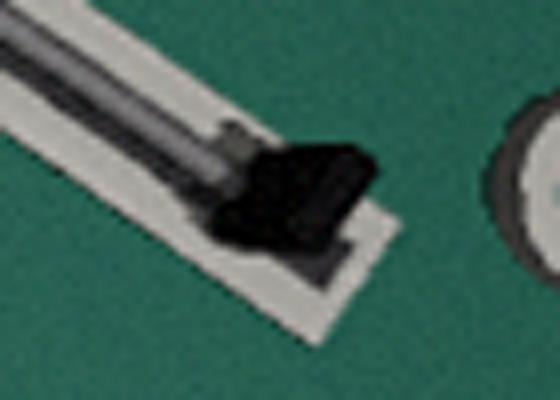

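```bash
cat >> tri.py <<'E'
print('pusher top',tri((400+345/8,210+200/8),(205+145/8,225+98/8)))
E
python3 tri.py | tail -1
```

```text
pusher top (array([  -1. , -354.5,  142.4]), array([-0.7, -0.6, -1.1, -0.1]))
```

```bash
python3 -m handwheel '[{"dx":-1,"dy":-0.68,"dz":0,"az":-0.41},{"dx":-1,"dy":-0.68,"az":-0.41},{"dx":-1,"dy":-0.68,"az":-0.41},{"dx":-1,"dy":-0.6},{"dx":-1,"dy":-0.6},{"dx":-1,"dy":-0.6},{"dx":-1,"dy":-0.6},{"dx":-1,"dy":-0.6},{"dx":-1,"dy":-0.6}]' 1; python3 go.py 0.4388 0.1053 0.14 81.25
```

```text
clk 2.4 eef [0.1657 0.4718 0.2503] F [ 0.8 -0.6  1.1] w 0.0853
units dx dy dz [-15.16 -10.21   4.41]
tooly yaw 70.65 tilt [0.     0.0001]
az units -1.23invalid input
```

```bash
python3 -m handwheel '[{"dx":-1,"dy":-0.68,"dz":0,"ax":0,"ay":0,"az":-0.41},{"dx":-1,"dy":-0.68,"dz":0,"ax":0,"ay":0,"az":-0.41},{"dx":-1,"dy":-0.68,"dz":0,"ax":0,"ay":0,"az":-0.41},{"dx":-1,"dy":-0.6,"dz":0,"ax":0,"ay":0,"az":0},{"dx":-1,"dy":-0.6,"dz":0,"ax":0,"ay":0,"az":0},{"dx":-1,"dy":-0.6,"dz":0,"ax":0,"ay":0,"az":0},{"dx":-1,"dy":-0.6,"dz":0,"ax":0,"ay":0,"az":0},{"dx":-1,"dy":-0.6,"dz":0,"ax":0,"ay":0,"az":0},{"dx":-1,"dy":-0.6,"dz":0,"ax":0,"ay":0,"az":0}]' 1; python3 go.py 0.4388 0.1053 0.14 81.25
```

```text
clock: 3.3
eef_pos: [0.3592, 0.2896, 0.2505]
tool_rot: [0.077, 0.997, 0.0, 0.0]
ft_force: [-0.3, -0.4, 0.3]
grip_width: 0.0854
clk 3.3 eef [0.3592 0.2896 0.2505] F [-0.3 -0.4  0.3] w 0.0854
units dx dy dz [-4.27 -6.8   4.42]
tooly yaw 81.22 tilt [0.0003 0.0003]
az units -0.0
```

```bash
python3 -m handwheel '[{"dx":-0.6,"dy":-1,"dz":0,"ax":0,"ay":0,"az":0},{"dx":-0.6,"dy":-1,"dz":0,"ax":0,"ay":0,"az":0},{"dx":-0.6,"dy":-1,"dz":0,"ax":0,"ay":0,"az":0},{"dx":-0.6,"dy":-1,"dz":0.2,"ax":0,"ay":0,"az":0},{"dx":-0.6,"dy":-0.9,"dz":0.5,"ax":0,"ay":0,"az":0},{"dx":-0.6,"dy":-0.9,"dz":0.5,"ax":0,"ay":0,"az":0},{"dx":-0.6,"dy":-0.9,"dz":0.5,"ax":0,"ay":0,"az":0},{"dx":0,"dy":0,"dz":0,"ax":0,"ay":0,"az":0}]'
python3 - <<'E'
from h import *
from go import tell
p=snap('wrist','w1.png')
for t in bot.trace('cassette_mid',p): print(t['confidence'],t['rect'])
tell([0.4388,0.1053,0.064],81.25)
print(proj(p,[[.4388,.1053,.076],[.4388,.1053,.042]]))
E
```

```text
clock: 4.1
eef_pos: [0.4365, 0.1064, 0.2062]
tool_rot: [0.079, 0.997, -0.001, -0.001]
ft_force: [0.1, 0.2, -1.2]
grip_width: 0.0853
0.89 [325.9, 184.2, 103.9, 73.5]
clk 4.2 eef [0.4364 0.1085 0.2076] F [-0.1  0.1  0.7] w 0.0853
units dx dy dz [-0.12 -0.11  5.75]
tooly yaw 81.13 tilt [-0.0009  0.0001]
az units -0.01
[[322.49916184 196.07481437]
 [322.6312787  184.10180746]]
```

View pics/w1.png

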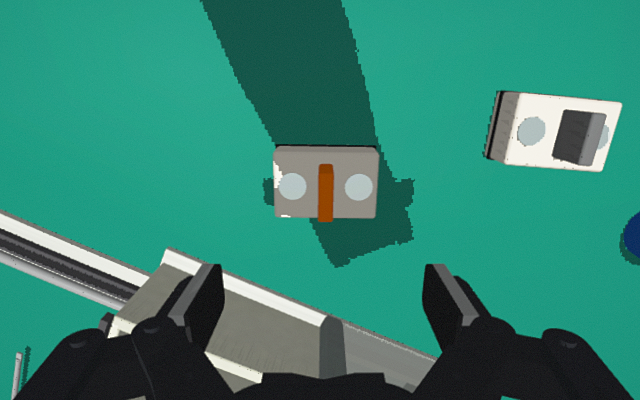

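```bash
python3 -m handwheel '[{"dx":-0.12,"dy":-0.05,"dz":1,"ax":0,"ay":0,"az":0},{"dx":0,"dy":0,"dz":1,"ax":0,"ay":0,"az":0},{"dx":0,"dy":0,"dz":1,"ax":0,"ay":0,"az":0},{"dx":0,"dy":0,"dz":1,"ax":0,"ay":0,"az":0},{"dx":0,"dy":0,"dz":0.8,"ax":0,"ay":0,"az":0},{"dx":0,"dy":0,"dz":0.6,"ax":0,"ay":0,"az":0},{"dx":0,"dy":0,"dz":0.3,"ax":0,"ay":0,"az":0},{"dx":0,"dy":0,"dz":0,"ax":0,"ay":0,"az":0}]'
python3 go.py 0.4388 0.1053 0.064 81.25
python3 - <<'E'
from h import *
snap('wrist','w2.png')
E
```

```text
clock: 5.0
eef_pos: [0.4388, 0.1079, 0.0649]
tool_rot: [0.076, 0.997, -0.0, -0.001]
ft_force: [-0.0, 0.2, 0.8]
grip_width: 0.0853
clk 5.0 eef [0.4388 0.1079 0.0649] F [-0.   0.2  0.8] w 0.0853
units dx dy dz [-0.02 -0.1   0.04]
tooly yaw 81.3 tilt [-0.0012 -0.0001]
az units 0.01
```

View pics/w2.png

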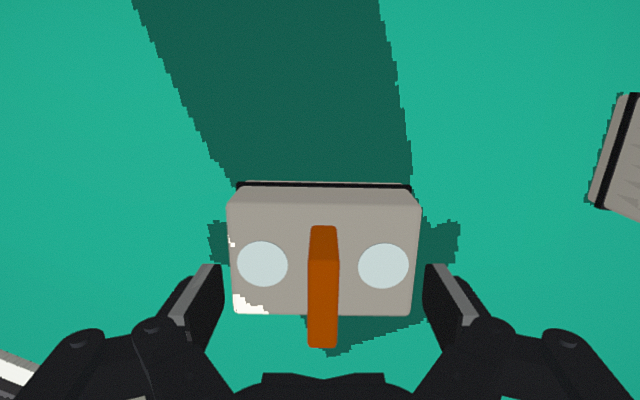

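```bash
python3 -m handwheel '[{"dx":0,"dy":0,"dz":0,"ax":0,"ay":0,"az":0},{"dx":0,"dy":0,"dz":0,"ax":0,"ay":0,"az":0},{"dx":0,"dy":0,"dz":0,"ax":0,"ay":0,"az":0},{"dx":0,"dy":0,"dz":0,"ax":0,"ay":0,"az":0},{"dx":0,"dy":0,"dz":0,"ax":0,"ay":0,"az":0},{"dx":0,"dy":0,"dz":0,"ax":0,"ay":0,"az":0},{"dx":0,"dy":0,"dz":0,"ax":0,"ay":0,"az":0},{"dx":0,"dy":0,"dz":0,"ax":0,"ay":0,"az":0}]' -1
python3 go.py 0.4388 0.1053 0.21 81.25
```

```text
clock: 5.85
eef_pos: [0.4395, 0.1073, 0.0656]
tool_rot: [0.077, 0.997, 0.0, 0.0]
ft_force: [-0.6, -0.0, 4.4]
grip_width: 0.0111
clk 5.85 eef [0.4395 0.1073 0.0656] F [-0.6 -0.   4.4] w 0.0111
units dx dy dz [ 0.01 -0.08 -5.78]
tooly yaw 81.22 tilt [0.0004 0.0003]
az units -0.0
```

```bash
python3 -m handwheel '[{"dx":0,"dy":0,"dz":-0.4,"ax":0,"ay":0,"az":0},{"dx":0,"dy":0,"dz":-0.8,"ax":0,"ay":0,"az":0},{"dx":0,"dy":0,"dz":-0.9,"ax":0,"ay":0,"az":0},{"dx":0,"dy":0,"dz":-0.9,"ax":0,"ay":0,"az":0},{"dx":0,"dy":0,"dz":-0.9,"ax":0,"ay":0,"az":0},{"dx":0,"dy":0,"dz":-0.9,"ax":0,"ay":0,"az":0},{"dx":0,"dy":0,"dz":-0.9,"ax":0,"ay":0,"az":0},{"dx":0,"dy":0,"dz":-0.6,"ax":0,"ay":0,"az":0},{"dx":0,"dy":0,"dz":0,"ax":0,"ay":0,"az":0}]'
cat > lk.py <<'E'
# lk.py lx ly z(mm): target in lock coords
from go import *
q=np.load('lock.npy'); c,s=np.cos(q[2]),np.sin(q[2])
v=list(map(float,sys.argv[1:])); x,y,z=np.array(v[:3])/1000
tell([q[0]+c*x-s*y,q[1]+s*x+c*y,z],np.degrees(q[2])+90)
o=bot.get_obs(); d=o['eef_pos'][:2]-q[:2]; print('now lock mm',np.round([(c*d[0]+s*d[1])*1e3,(-s*d[0]+c*d[1])*1e3,o['eef_pos'][2]*1e3],1), 'F lock', np.round([c*o['ft_force'][0]+s*o['ft_force'][1],-s*o['ft_force'][0]+c*o['ft_force'][1],o['ft_force'][2]],1))
E
python3 lk.py 0 -15 225
python3 - <<'E'
from h import *
snap('scene','s2.png')
E
```

```text
clock: 6.75
eef_pos: [0.4402, 0.1073, 0.2247]
tool_rot: [0.077, 0.997, 0.0, 0.002]
ft_force: [1.1, 0.5, -3.7]
grip_width: 0.0111
clk 6.75 eef [0.4402 0.1073 0.2247] F [ 1.1  0.5 -3.7] w 0.0111
units dx dy dz [-6.93 -4.5   0.01]
tooly yaw 81.21 tilt [0.0034 0.0006]
az units 3.07
now lock mm [-205.2    9.   224.7] F lock [ 0.6  1.1 -3.7]
```

View pics/s2.png

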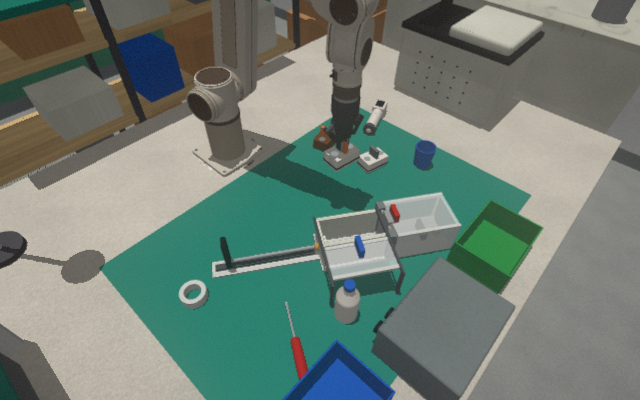

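```bash
python3 -m handwheel '[{"dx":-0.5,"dy":0,"dz":0,"ax":0,"ay":0,"az":0.77},{"dx":-0.5,"dy":0,"dz":0,"ax":0,"ay":0,"az":0.77},{"dx":-0.5,"dy":0,"dz":0,"ax":0,"ay":0,"az":0.77},{"dx":-0.5,"dy":0,"dz":0,"ax":0,"ay":0,"az":0.76},{"dx":-0.5,"dy":0,"dz":0,"ax":0,"ay":0,"az":0}]'
python3 lk.py 0 -15 225
```

```text
clock: 7.3
eef_pos: [0.4959, 0.0837, 0.2209]
tool_rot: [0.302, 0.953, -0.001, -0.002]
ft_force: [-0.8, 0.5, -2.5]
grip_width: 0.0112
clk 7.3 eef [0.4959 0.0837 0.2209] F [-0.8  0.5 -2.5] w 0.0112
units dx dy dz [-5.84 -1.47 -0.18]
tooly yaw 54.87 tilt [-0.0038 -0.0007]
az units 0.0
now lock mm [-146.1   21.7  220.9] F lock [-0.9 -0.1 -2.5]
```

```bash
python3 -m handwheel '[{"dx":-0.8,"dy":-0.2,"dz":0,"ax":0,"ay":0,"az":0},{"dx":-0.8,"dy":-0.2,"dz":0,"ax":0,"ay":0,"az":0},{"dx":-0.8,"dy":-0.2,"dz":0,"ax":0,"ay":0,"az":0},{"dx":-0.8,"dy":-0.2,"dz":0,"ax":0,"ay":0,"az":0},{"dx":-0.8,"dy":-0.2,"dz":0,"ax":0,"ay":0,"az":0},{"dx":-0.8,"dy":-0.2,"dz":0,"ax":0,"ay":0,"az":0},{"dx":-0.7,"dy":-0.2,"dz":0,"ax":0,"ay":0,"az":0},{"dx":-0.3,"dy":-0.1,"dz":0,"ax":0,"ay":0,"az":0},{"dx":0,"dy":0,"dz":0,"ax":0,"ay":0,"az":0},{"dx":0,"dy":0,"dz":0,"ax":0,"ay":0,"az":0}]'
python3 lk.py 0 -15 73
python3 - <<'E'
from h import *
snap('wrist','w3.png'); snap('top','t3.png')
E
```

```text
clock: 8.3
eef_pos: [0.5927, -0.0298, 0.2221]
tool_rot: [0.302, 0.953, -0.0, -0.001]
ft_force: [-0.0, -0.1, -3.9]
grip_width: 0.0112
clk 8.3 eef [ 0.5927 -0.0298  0.2221] F [-0.  -0.1 -3.9] w 0.0112
units dx dy dz [-0.08  0.02  5.96]
tooly yaw 54.88 tilt [-0.002   0.0006]
az units 0.0
now lock mm [ -1.6 -15.4 222.1] F lock [ 0.  -0.1 -3.9]
```

View pics/w3.png

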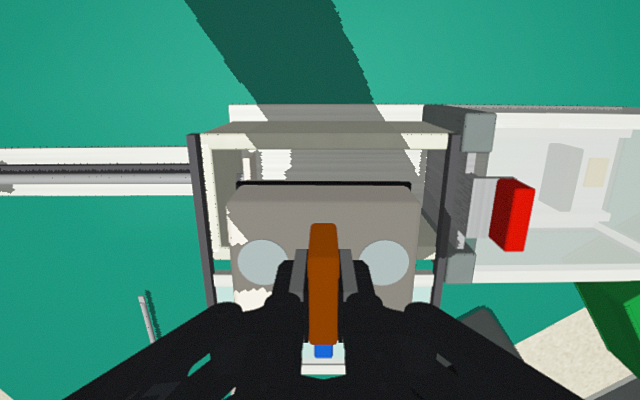

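View pics/t3.png

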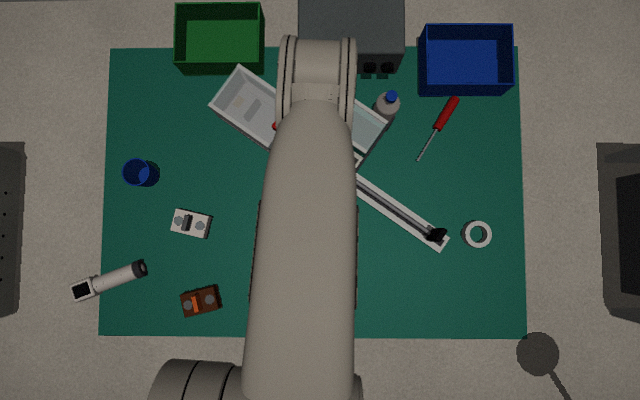

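```bash
python3 -m handwheel '[{"dx":-0.06,"dy":0,"dz":0.5,"ax":0,"ay":0,"az":0},{"dx":0,"dy":0,"dz":0.6,"ax":0,"ay":0,"az":0},{"dx":0,"dy":0,"dz":0.6,"ax":0,"ay":0,"az":0},{"dx":0,"dy":0,"dz":0.6,"ax":0,"ay":0,"az":0},{"dx":0,"dy":0,"dz":0,"ax":0,"ay":0,"az":0}]'
python3 lk.py 0 -15 75
python3 - <<'E'
from h import *
snap('wrist','w4.png')
E
```

```text
clock: 8.9
eef_pos: [0.5923, -0.0304, 0.162]
tool_rot: [0.302, 0.953, -0.001, -0.003]
ft_force: [-0.9, 0.4, -3.7]
grip_width: 0.0107
clk 8.9 eef [ 0.5923 -0.0304  0.162 ] F [-0.9  0.4 -3.7] w 0.0107
units dx dy dz [-0.08  0.05  3.48]
tooly yaw 54.88 tilt [-0.0062  0.0003]
az units 0.0
now lock mm [ -1.6 -16.1 162. ] F lock [-1.  -0.2 -3.7]
```

View pics/w4.png

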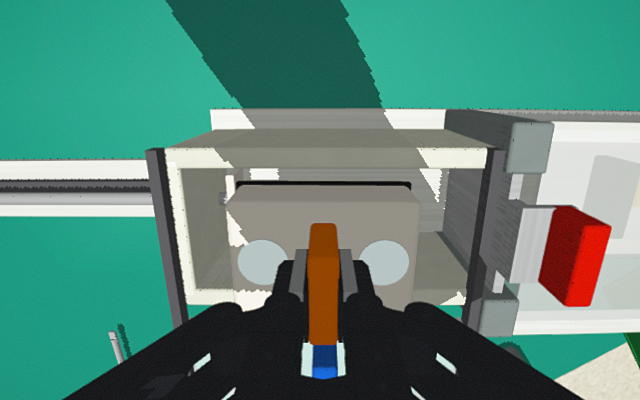

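```bash
python3 -m handwheel '[{"dx":-0.06,"dy":0.02,"dz":0.5,"ax":0,"ay":0,"az":0},{"dx":0,"dy":0,"dz":0.5,"ax":0,"ay":0,"az":0},{"dx":0,"dy":0,"dz":0.5,"ax":0,"ay":0,"az":0},{"dx":0,"dy":0,"dz":0.5,"ax":0,"ay":0,"az":0},{"dx":0,"dy":0,"dz":0.5,"ax":0,"ay":0,"az":0},{"dx":0,"dy":0,"dz":0.4,"ax":0,"ay":0,"az":0},{"dx":0,"dy":0,"dz":0.3,"ax":0,"ay":0,"az":0},{"dx":0,"dy":0,"dz":0.2,"ax":0,"ay":0,"az":0},{"dx":0,"dy":0,"dz":0,"ax":0,"ay":0,"az":0}]'
python3 lk.py 0 -15 73
```

```text
clock: 9.85
eef_pos: [0.5957, -0.0314, 0.0795]
tool_rot: [0.302, 0.953, -0.0, -0.001]
ft_force: [-0.6, 0.3, -4.1]
grip_width: 0.011
clk 9.85 eef [ 0.5957 -0.0314  0.0795] F [-0.6  0.3 -4.1] w 0.011
units dx dy dz [ 0.07 -0.    0.26]
tooly yaw 54.83 tilt [-0.0013  0.0001]
az units -0.0
now lock mm [  1.8 -14.9  79.5] F lock [-0.7 -0.1 -4.1]
```

```bash
python3 -m handwheel '[{"dx":0.03,"dy":0,"dz":0.1,"ax":0,"ay":0,"az":0},{"dx":0,"dy":0,"dz":0.08,"ax":0,"ay":0,"az":0},{"dx":0,"dy":0,"dz":0,"ax":0,"ay":0,"az":0}]'
python3 lk.py 0 -15 73
```

```text
clock: 10.15
eef_pos: [0.5956, -0.031, 0.0759]
tool_rot: [0.302, 0.953, 0.0, 0.0]
ft_force: [-0.8, 0.2, -4.8]
grip_width: 0.0112
clk 10.15 eef [ 0.5956 -0.031   0.0759] F [-0.8  0.2 -4.8] w 0.0112
units dx dy dz [ 0.06 -0.01  0.12]
tooly yaw 54.84 tilt [ 0.0002 -0.    ]
az units -0.0
now lock mm [  1.4 -14.7  75.9] F lock [-0.8 -0.3 -4.8]
```

```bash
python3 -m handwheel '[{"dx":0,"dy":0,"dz":0.08,"ax":0,"ay":0,"az":0},{"dx":0,"dy":0,"dz":0,"ax":0,"ay":0,"az":0}]'
python3 lk.py 0 -15 73;  python3 -m handwheel '[{"dx":0,"dy":0,"dz":0.06,"ax":0,"ay":0,"az":0},{"dx":0,"dy":0,"dz":0,"ax":0,"ay":0,"az":0}]'
```

```text
clock: 10.35
eef_pos: [0.5955, -0.031, 0.0738]
tool_rot: [0.302, 0.953, 0.0, -0.0]
ft_force: [-0.7, 0.2, -3.6]
grip_width: 0.0106
clk 10.35 eef [ 0.5955 -0.031   0.0738] F [-0.7  0.2 -3.6] w 0.0106
units dx dy dz [ 0.05 -0.01  0.03]
tooly yaw 54.83 tilt [-0.  0.]
az units -0.0
now lock mm [  1.4 -14.7  73.8] F lock [-0.6 -0.2 -3.6]
clock: 10.55
eef_pos: [0.5955, -0.0309, 0.0737]
tool_rot: [0.302, 0.953, 0.0, 0.0]
ft_force: [-3.9, 0.2, 4.6]
grip_width: 0.0112
```

```bash
python3 -m handwheel '[{"dx":0,"dy":0,"dz":0,"ax":0,"ay":0,"az":0},{"dx":0,"dy":0,"dz":0,"ax":0,"ay":0,"az":0},{"dx":0,"dy":0,"dz":0,"ax":0,"ay":0,"az":0},{"dx":0,"dy":0,"dz":0,"ax":0,"ay":0,"az":0},{"dx":0,"dy":0,"dz":-0.3,"ax":0,"ay":0,"az":0},{"dx":0,"dy":0,"dz":-0.8,"ax":0,"ay":0,"az":0},{"dx":0,"dy":0,"dz":-1,"ax":0,"ay":0,"az":0},{"dx":0,"dy":0,"dz":-1,"ax":0,"ay":0,"az":0},{"dx":0,"dy":0,"dz":-1,"ax":0,"ay":0,"az":0},{"dx":0,"dy":0,"dz":-0.5,"ax":0,"ay":0,"az":0},{"dx":0,"dy":0,"dz":0,"ax":0,"ay":0,"az":0}]' 0
python3 lk.py 86 -15.5 170
python3 - <<'E'
from h import *
snap('wrist','w5.png')
E
```

```text
clock: 11.65
eef_pos: [0.597, -0.031, 0.1898]
tool_rot: [0.302, 0.953, 0.001, 0.002]
ft_force: [0.1, 0.1, -1.1]
grip_width: 0.0427
clk 11.65 eef [ 0.597  -0.031   0.1898] F [ 0.1  0.1 -1.1] w 0.0427
units dx dy dz [-3.33 -0.06  0.81]
tooly yaw 54.83 tilt [ 0.005  -0.0002]
az units -0.0
now lock mm [  2.6 -13.9 189.8] F lock [ 0.   0.2 -1.1]
```

View pics/w5.png

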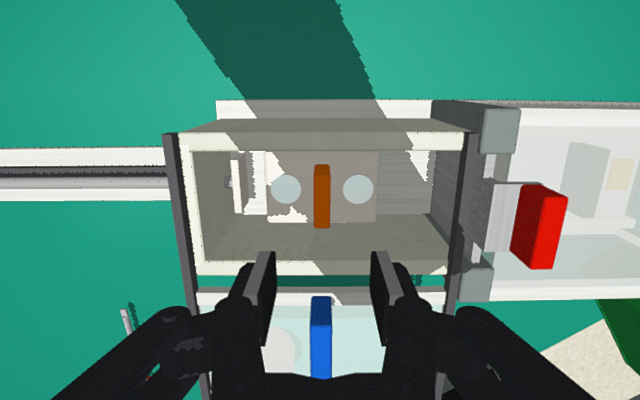

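```bash
python3 -m handwheel '[{"dx":-0.8,"dy":0,"dz":0,"ax":0,"ay":0,"az":0},{"dx":-0.9,"dy":-0.03,"dz":0,"ax":0,"ay":0,"az":0},{"dx":-0.9,"dy":-0.03,"dz":0,"ax":0,"ay":0,"az":0},{"dx":-0.6,"dy":0,"dz":0.1,"ax":0,"ay":0,"az":0},{"dx":-0.1,"dy":0,"dz":0.4,"ax":0,"ay":0,"az":0},{"dx":0,"dy":0,"dz":0.3,"ax":0,"ay":0,"az":0},{"dx":0,"dy":0,"dz":0,"ax":0,"ay":0,"az":0}]'
python3 lk.py 86 -15.5 119
python3 - <<'E'
from h import *
snap('wrist','w6.png')
E
```

```text
clock: 12.4
eef_pos: [0.6599, -0.079, 0.164]
tool_rot: [0.302, 0.953, -0.001, -0.003]
ft_force: [-0.2, 0.2, -0.1]
grip_width: 0.0426
clk 12.4 eef [ 0.6599 -0.079   0.164 ] F [-0.2  0.2 -0.1] w 0.0426
units dx dy dz [-0.18  0.07  1.8 ]
tooly yaw 54.85 tilt [-0.0062  0.0009]
az units -0.0
now lock mm [ 81.7 -17.  164. ] F lock [-0.2  0.  -0.1]
```

View pics/w6.png

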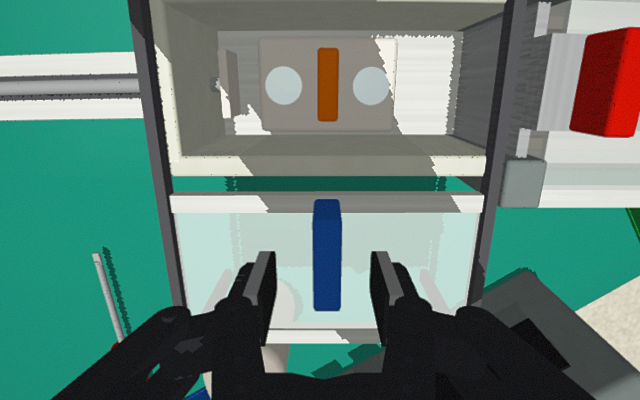

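```bash
python3 -m handwheel '[{"dx":0,"dy":0.05,"dz":0.6,"ax":0,"ay":0,"az":0},{"dx":0,"dy":0,"dz":0.6,"ax":0,"ay":0,"az":0},{"dx":0,"dy":0,"dz":0.4,"ax":0,"ay":0,"az":0},{"dx":0,"dy":0,"dz":0.1,"ax":0,"ay":0,"az":0},{"dx":0,"dy":0,"dz":0,"ax":0,"ay":0,"az":0}]'
python3 lk.py 86 -15.5 119
python3 -m handwheel '[{"dx":0,"dy":0,"dz":0,"ax":0,"ay":0,"az":0},{"dx":0,"dy":0,"dz":0,"ax":0,"ay":0,"az":0},{"dx":0,"dy":0,"dz":0,"ax":0,"ay":0,"az":0},{"dx":0,"dy":0,"dz":0,"ax":0,"ay":0,"az":0},{"dx":0,"dy":0,"dz":0,"ax":0,"ay":0,"az":0}]' -1
python3 lk.py 86 -15.5 119
```

```text
clock: 12.95
eef_pos: [0.6625, -0.0784, 0.1247]
tool_rot: [0.302, 0.953, -0.0, -0.0]
ft_force: [0.4, 0.7, 0.5]
grip_width: 0.0429
clk 12.95 eef [ 0.6625 -0.0784  0.1247] F [0.4 0.7 0.5] w 0.0429
units dx dy dz [-0.1  -0.02  0.23]
tooly yaw 54.85 tilt [-0.0006  0.0001]
az units -0.0
now lock mm [ 83.5 -15.  124.7] F lock [-0.1  0.8  0.5]
clock: 13.45
eef_pos: [0.6632, -0.0792, 0.126]
tool_rot: [0.302, 0.953, -0.0, 0.001]
ft_force: [-2.2, -2.0, 5.1]
grip_width: 0.0133
clk 13.45 eef [ 0.6632 -0.0792  0.126 ] F [-2.2 -2.   5.1] w 0.0133
units dx dy dz [-0.06 -0.01  0.28]
tooly yaw 54.82 tilt [ 0.0015 -0.0008]
az units -0.01
now lock mm [ 84.5 -15.2 126. ] F lock [-0.7 -2.9  5.1]
```

```bash
python3 -m handwheel '[{"dx":0.3,"dy":0,"dz":0,"ax":0,"ay":0,"az":0},{"dx":0.4,"dy":0,"dz":0,"ax":0,"ay":0,"az":0},{"dx":0.4,"dy":0,"dz":0,"ax":0,"ay":0,"az":0},{"dx":0.4,"dy":0,"dz":0,"ax":0,"ay":0,"az":0},{"dx":0.4,"dy":0,"dz":0,"ax":0,"ay":0,"az":0},{"dx":0.4,"dy":0,"dz":0,"ax":0,"ay":0,"az":0},{"dx":0.4,"dy":0,"dz":0,"ax":0,"ay":0,"az":0},{"dx":0.4,"dy":0,"dz":0,"ax":0,"ay":0,"az":0},{"dx":0.2,"dy":0,"dz":0,"ax":0,"ay":0,"az":0}]'
python3 lk.py 86 -15.5 119
```

```text
clock: 14.35
eef_pos: [0.5955, -0.0316, 0.1259]
tool_rot: [0.302, 0.953, -0.001, 0.001]
ft_force: [-0.5, -4.6, 5.4]
grip_width: 0.0132
clk 14.35 eef [ 0.5955 -0.0316  0.1259] F [-0.5 -4.6  5.4] w 0.0132
units dx dy dz [-3.37 -0.01  0.29]
tooly yaw 54.82 tilt [ 0.0021 -0.0017]
az units -0.01
now lock mm [  1.7 -15.3 125.9] F lock [ 2.3 -4.1  5.4]
```

```bash
python3 -m handwheel '[{"dx":0.2,"dy":0,"dz":0,"ax":0,"ay":0,"az":0},{"dx":0.12,"dy":0,"dz":0,"ax":0,"ay":0,"az":0},{"dx":0.12,"dy":0,"dz":0,"ax":0,"ay":0,"az":0},{"dx":0.12,"dy":0,"dz":0,"ax":0,"ay":0,"az":0}]'
python3 lk.py 86 -15.5 119
python3 -m handwheel '[{"dx":0.12,"dy":0,"dz":0,"ax":0,"ay":0,"az":0},{"dx":0.12,"dy":0,"dz":0,"ax":0,"ay":0,"az":0}]'
python3 lk.py 86 -15.5 119
```

```text
clock: 14.75
eef_pos: [0.5845, -0.0239, 0.1259]
tool_rot: [0.302, 0.953, -0.001, 0.001]
ft_force: [-0.5, -4.6, 6.0]
grip_width: 0.013
clk 14.75 eef [ 0.5845 -0.0239  0.1259] F [-0.5 -4.6  6. ] w 0.013
units dx dy dz [-3.91 -0.    0.29]
tooly yaw 54.8 tilt [ 0.0025 -0.0019]
az units -0.01
now lock mm [-11.7 -15.3 125.9] F lock [ 2.2 -4.   6. ]
clock: 14.95
eef_pos: [0.5796, -0.0205, 0.126]
tool_rot: [0.302, 0.953, -0.001, 0.002]
ft_force: [-0.7, -3.9, 5.2]
grip_width: 0.0134
clk 14.95 eef [ 0.5796 -0.0205  0.126 ] F [-0.7 -3.9  5.2] w 0.0134
units dx dy dz [-4.15 -0.    0.29]
tooly yaw 54.8 tilt [ 0.0026 -0.0019]
az units -0.01
now lock mm [-17.7 -15.3 126. ] F lock [ 1.7 -3.6  5.2]
```

```bash
python3 -m handwheel '[{"dx":0.12,"dy":0,"dz":0,"ax":0,"ay":0,"az":0},{"dx":0.12,"dy":0,"dz":0,"ax":0,"ay":0,"az":0}]'
python3 lk.py 86 -15.5 119|tail -1
python3 -m handwheel '[{"dx":0.12,"dy":0,"dz":0,"ax":0,"ay":0,"az":0},{"dx":0.12,"dy":0,"dz":0,"ax":0,"ay":0,"az":0}]'
python3 lk.py 86 -15.5 119|tail -1
```

```text
clock: 15.15
eef_pos: [0.5752, -0.0174, 0.126]
tool_rot: [0.302, 0.953, -0.001, 0.002]
ft_force: [6.7, -8.6, -1.8]
grip_width: 0.0135
now lock mm [-23.  -15.3 126. ] F lock [10.5 -3.1 -1.8]
clock: 15.35
eef_pos: [0.5751, -0.0173, 0.126]
tool_rot: [0.303, 0.953, -0.003, 0.008]
ft_force: [19.0, -18.3, -7.8]
grip_width: 0.0129
now lock mm [-23.3 -15.3 126. ] F lock [26.1 -4.  -7.8]
```

```bash
python3 -m handwheel '[{"dx":-0.2,"dy":0,"dz":0,"ax":0,"ay":0,"az":0},{"dx":0,"dy":0,"dz":0,"ax":0,"ay":0,"az":0},{"dx":0,"dy":0,"dz":0,"ax":0,"ay":0,"az":0},{"dx":0,"dy":0,"dz":0,"ax":0,"ay":0,"az":0},{"dx":0,"dy":0,"dz":-0.4,"ax":0,"ay":0,"az":0},{"dx":0,"dy":0,"dz":-0.8,"ax":0,"ay":0,"az":0},{"dx":0,"dy":0,"dz":-0.8,"ax":0,"ay":0,"az":0},{"dx":0,"dy":0,"dz":-0.4,"ax":0,"ay":0,"az":0},{"dx":0,"dy":0,"dz":0,"ax":0,"ay":0,"az":0}]' 0
python3 lk.py 0 108 190
python3 - <<'E'
from h import *
snap('wrist','w7.png')
E
```

```text
clock: 16.25
eef_pos: [0.5746, -0.0154, 0.1871]
tool_rot: [0.302, 0.953, 0.001, 0.002]
ft_force: [0.7, -0.3, -0.0]
grip_width: 0.0426
clk 16.25 eef [ 0.5746 -0.0154  0.1871] F [ 0.7 -0.3 -0. ] w 0.0426
units dx dy dz [-0.99  4.88 -0.1 ]
tooly yaw 54.85 tilt [0.0042 0.    ]
az units -0.0
now lock mm [-24.7 -14.1 187.1] F lock [ 0.7  0.2 -0. ]
```

View pics/w7.png

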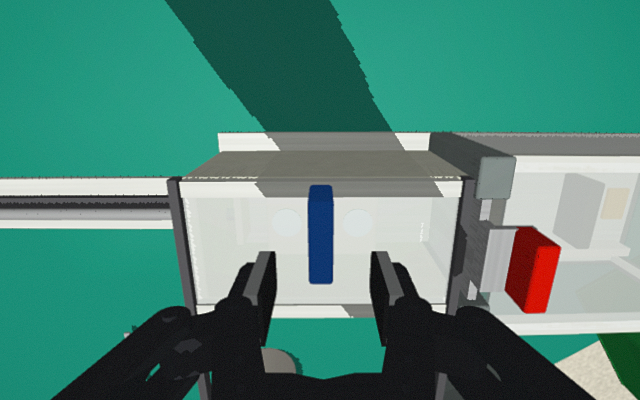

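```bash
python3 -m handwheel '[{"dx":-0.2,"dy":0.8,"dz":0,"ax":0,"ay":0,"az":0},{"dx":-0.2,"dy":0.9,"dz":0,"ax":0,"ay":0,"az":0},{"dx":-0.2,"dy":0.9,"dz":0,"ax":0,"ay":0,"az":0},{"dx":-0.2,"dy":0.9,"dz":0,"ax":0,"ay":0,"az":0},{"dx":-0.2,"dy":0.9,"dz":0,"ax":0,"ay":0,"az":0},{"dx":0,"dy":0.5,"dz":0,"ax":0,"ay":0,"az":0},{"dx":0,"dy":0,"dz":0,"ax":0,"ay":0,"az":0}]'
python3 lk.py 0 109 136
python3 - <<'E'
from h import *
p=snap('wrist','w8.png')
q=np.load('lock.npy'); c,s=np.cos(q[2]),np.sin(q[2])
for x,y,z in[(0,109,137),(22,109,137),(-22,109,137),(0,102,137),(0,116,137),(0,90,112)]:
    x,y,z=x/1e3,y/1e3,z/1e3; print(x,y,z,proj(p,[q[0]+c*x-s*y,q[1]+s*x+c*y,z]))
E
```

```text
clock: 17.0
eef_pos: [0.6643, 0.0716, 0.1825]
tool_rot: [0.301, 0.954, -0.0, -0.001]
ft_force: [-0.1, -0.1, -1.0]
grip_width: 0.0425
clk 17.0 eef [0.6643 0.0716 0.1825] F [-0.1 -0.1 -1. ] w 0.0425
units dx dy dz [-0.06  0.01  1.86]
tooly yaw 54.95 tilt [-0.0027  0.0001]
az units 0.01
now lock mm [ -1.4 108.7 182.5] F lock [-0.  -0.1 -1. ]
0.0 0.109 0.137 [[322.9471936  242.15269724]]
0.022 0.109 0.137 [[322.90706206 278.01551506]]
-0.022 0.109 0.137 [[322.99037593 203.45255928]]
0.0 0.102 0.137 [[309.93249227 242.1333589 ]]
0.0 0.116 0.137 [[335.96255858 242.16740384]]
0.0 0.09 0.112 [[291.63763338 224.38300216]]
```

View pics/w8.png

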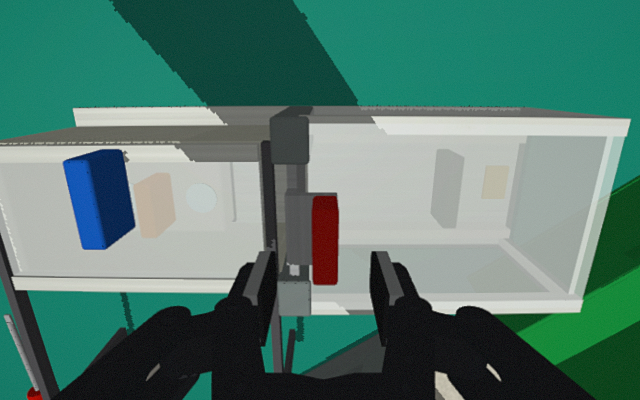

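Run:
```python
from h import *
i=cv2.imread('pics/w8.png'); cv2.imwrite('pics/w8z.png',cv2.resize(i[95:325,235:375],None,fx=2.5,fy=2.5,interpolation=cv2.INTER_CUBIC))
p=snap('scene','s8.png'); i=p['img'][:,:,::-1]; cv2.imwrite('pics/s8z.png',cv2.resize(i[170:270,350:450],None,fx=5,fy=5,interpolation=cv2.INTER_CUBIC))
```

```text
(no output)
```

View pics/w8z.png

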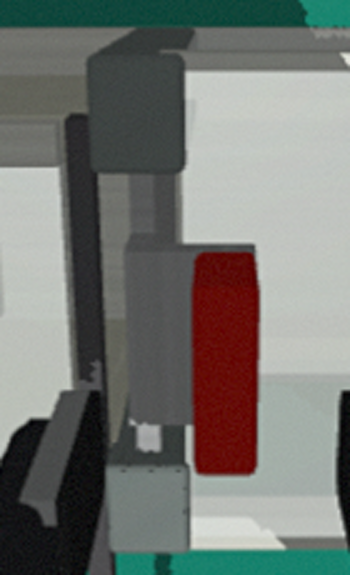

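View pics/s8z.png

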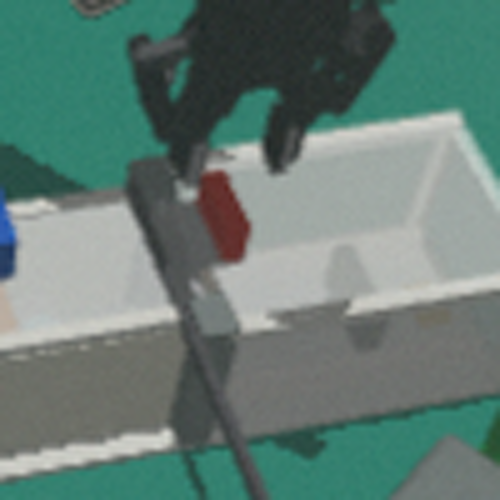

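```bash
python3 -m handwheel '[{"dx":-0.04,"dy":0.03,"dz":0.6,"ax":0,"ay":0,"az":0},{"dx":0,"dy":0,"dz":0.6,"ax":0,"ay":0,"az":0},{"dx":0,"dy":0,"dz":0.4,"ax":0,"ay":0,"az":0},{"dx":0,"dy":0,"dz":0.1,"ax":0,"ay":0,"az":0},{"dx":0,"dy":0,"dz":0,"ax":0,"ay":0,"az":0}]'
python3 lk.py 0 110 134
python3 - <<'E'
from h import *
snap('wrist','w9.png')
E
```

```text
clock: 17.6
eef_pos: [0.6651, 0.0696, 0.142]
tool_rot: [0.302, 0.953, -0.0, -0.001]
ft_force: [0.3, -0.4, -0.5]
grip_width: 0.0426
clk 17.6 eef [0.6651 0.0696 0.142 ] F [ 0.3 -0.4 -0.5] w 0.0426
units dx dy dz [0.01 0.1  0.32]
tooly yaw 54.8 tilt [-0.0011 -0.0002]
az units -0.01
now lock mm [  0.3 107.6 142. ] F lock [ 0.5 -0.2 -0.5]
```

View pics/w9.png

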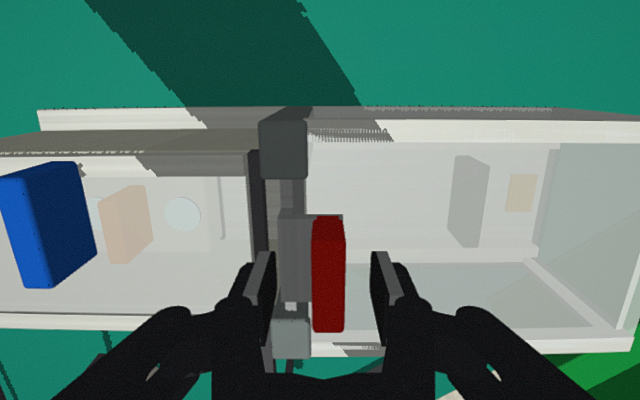

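```bash
python3 -m handwheel '[{"dx":0,"dy":0.08,"dz":0.2,"ax":0,"ay":0,"az":0},{"dx":0,"dy":0,"dz":0.1,"ax":0,"ay":0,"az":0},{"dx":0,"dy":0,"dz":0,"ax":0,"ay":0,"az":0}]'
python3 lk.py 0 110 134
python3 -m handwheel '[{"dx":0,"dy":0,"dz":0,"ax":0,"ay":0,"az":0},{"dx":0,"dy":0,"dz":0,"ax":0,"ay":0,"az":0},{"dx":0,"dy":0,"dz":0,"ax":0,"ay":0,"az":0},{"dx":0,"dy":0,"dz":0,"ax":0,"ay":0,"az":0},{"dx":0,"dy":0,"dz":0,"ax":0,"ay":0,"az":0}]' -1
python3 lk.py 0 110 134
```

```text
clock: 17.95
eef_pos: [0.6666, 0.0719, 0.1345]
tool_rot: [0.302, 0.953, -0.0, -0.0]
ft_force: [0.1, 0.4, -0.2]
grip_width: 0.0425
clk 17.95 eef [0.6666 0.0719 0.1345] F [ 0.1  0.4 -0.2] w 0.0425
units dx dy dz [ 0.01 -0.01  0.02]
tooly yaw 54.85 tilt [-0.0005 -0.0001]
az units -0.0
now lock mm [  0.3 110.3 134.5] F lock [-0.1  0.4 -0.2]
clock: 18.45
eef_pos: [0.6665, 0.0713, 0.1351]
tool_rot: [0.302, 0.953, -0.0, -0.0]
ft_force: [-2.5, -2.1, 2.8]
grip_width: 0.0126
clk 18.45 eef [0.6665 0.0713 0.1351] F [-2.5 -2.1  2.8] w 0.0126
units dx dy dz [0.02 0.01 0.05]
tooly yaw 54.82 tilt [-0.0004 -0.0007]
az units -0.01
now lock mm [  0.5 109.7 135.1] F lock [-0.8 -3.2  2.8]
```

```bash
python3 -m handwheel '[{"dx":0,"dy":0,"dz":-0.3,"ax":0,"ay":0,"az":0},{"dx":0,"dy":0,"dz":-0.4,"ax":0,"ay":0,"az":0},{"dx":0,"dy":0,"dz":-0.5,"ax":0,"ay":0,"az":0},{"dx":0,"dy":0,"dz":-0.5,"ax":0,"ay":0,"az":0},{"dx":0,"dy":0,"dz":-0.5,"ax":0,"ay":0,"az":0},{"dx":0,"dy":0,"dz":-0.5,"ax":0,"ay":0,"az":0},{"dx":0,"dy":0,"dz":-0.4,"ax":0,"ay":0,"az":0},{"dx":0,"dy":0,"dz":-0.3,"ax":0,"ay":0,"az":0},{"dx":0,"dy":0,"dz":-0.1,"ax":0,"ay":0,"az":0},{"dx":0,"dy":0,"dz":0,"ax":0,"ay":0,"az":0}]'
python3 lk.py 0 110 230
```

```text
clock: 19.45
eef_pos: [0.6664, 0.0713, 0.224]
tool_rot: [0.302, 0.953, -0.0, 0.0]
ft_force: [-0.5, -4.7, -3.5]
grip_width: 0.0126
clk 19.45 eef [0.6664 0.0713 0.224 ] F [-0.5 -4.7 -3.5] w 0.0126
units dx dy dz [ 0.02  0.01 -0.24]
tooly yaw 54.81 tilt [ 0.0004 -0.0007]
az units -0.01
now lock mm [  0.5 109.7 224. ] F lock [ 2.3 -4.1 -3.5]
```

```bash
python3 -m handwheel '[{"dx":0,"dy":0,"dz":-0.15,"ax":0,"ay":0,"az":0},{"dx":0,"dy":0,"dz":-0.08,"ax":0,"ay":0,"az":0},{"dx":0,"dy":0,"dz":-0.05,"ax":0,"ay":0,"az":0},{"dx":0,"dy":0,"dz":0,"ax":0,"ay":0,"az":0}]'
python3 lk.py 0 110 230
python3 - <<'E'
from h import *
snap('scene','s9.png')
E
```

```text
clock: 19.85
eef_pos: [0.6664, 0.0713, 0.2302]
tool_rot: [0.302, 0.953, -0.0, 0.0]
ft_force: [-1.3, -5.8, -6.4]
grip_width: 0.0132
clk 19.85 eef [0.6664 0.0713 0.2302] F [-1.3 -5.8 -6.4] w 0.0132
units dx dy dz [0.02 0.01 0.01]
tooly yaw 54.81 tilt [-0.0003 -0.0008]
az units -0.01
now lock mm [  0.5 109.7 230.2] F lock [ 2.3 -5.5 -6.4]
```

View pics/s9.png

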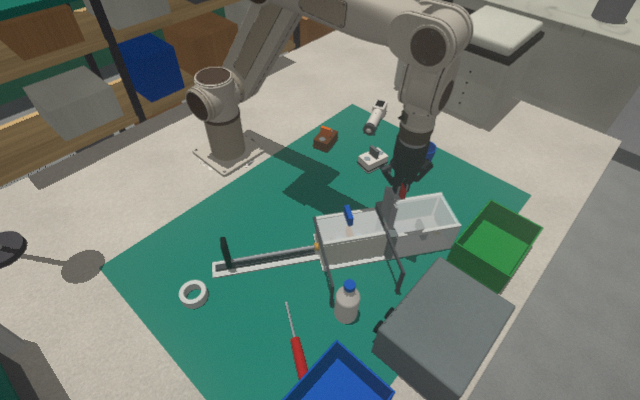

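```bash
python3 -m handwheel '[{"dx":0,"dy":0,"dz":0,"ax":0,"ay":0,"az":0},{"dx":0,"dy":0,"dz":0,"ax":0,"ay":0,"az":0},{"dx":0,"dy":0,"dz":0,"ax":0,"ay":0,"az":0},{"dx":0,"dy":0,"dz":0,"ax":0,"ay":0,"az":0},{"dx":0,"dy":0,"dz":-0.4,"ax":0,"ay":0,"az":0},{"dx":0,"dy":0,"dz":-0.7,"ax":0,"ay":0,"az":0},{"dx":0,"dy":0,"dz":-0.7,"ax":0,"ay":0,"az":0},{"dx":0,"dy":0,"dz":-0.4,"ax":0,"ay":0,"az":0},{"dx":0,"dy":0,"dz":0,"ax":0,"ay":0,"az":0}]' 0
python3 lk.py 0 -355 200
python3 - <<'E'
from h import *
snap('wrist','w10.png')
E
```

```text
clock: 20.8
eef_pos: [0.6677, 0.072, 0.287]
tool_rot: [0.302, 0.953, 0.001, 0.002]
ft_force: [1.2, 0.6, 0.4]
grip_width: 0.0431
clk 20.8 eef [0.6677 0.072  0.287 ] F [1.2 0.6 0.4] w 0.0431
units dx dy dz [  0.05 -18.65   3.42]
tooly yaw 54.83 tilt [0.0045 0.0006]
az units -0.0
now lock mm [  1.1 111.  287. ] F lock [0.6 1.2 0.4]
```

View pics/w10.png

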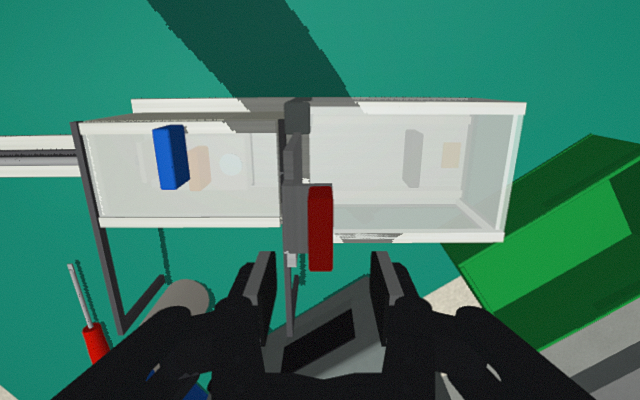

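```bash
python3 -m handwheel '[{"dx":0,"dy":-0.8,"dz":0,"ax":0,"ay":0,"az":0},{"dx":0,"dy":-1,"dz":0,"ax":0,"ay":0,"az":0},{"dx":0,"dy":-1,"dz":0,"ax":0,"ay":0,"az":0},{"dx":0,"dy":-1,"dz":0,"ax":0,"ay":0,"az":0},{"dx":0,"dy":-1,"dz":0,"ax":0,"ay":0,"az":0},{"dx":0,"dy":-1,"dz":0,"ax":0,"ay":0,"az":0},{"dx":0,"dy":-1,"dz":0,"ax":0,"ay":0,"az":0},{"dx":0,"dy":-1,"dz":0,"ax":0,"ay":0,"az":0},{"dx":0,"dy":-1,"dz":0,"ax":0,"ay":0,"az":0},{"dx":0,"dy":-1,"dz":0.3,"ax":0,"ay":0,"az":0},{"dx":0,"dy":-1,"dz":0.3,"ax":0,"ay":0,"az":0},{"dx":0,"dy":-1,"dz":0.3,"ax":0,"ay":0,"az":0}]'
python3 -m handwheel '[{"dx":0,"dy":-1,"dz":0.4,"ax":0,"ay":0,"az":0},{"dx":0,"dy":-1,"dz":0.4,"ax":0,"ay":0,"az":0},{"dx":0,"dy":-1,"dz":0.4,"ax":0,"ay":0,"az":0},{"dx":0,"dy":-1,"dz":0.4,"ax":0,"ay":0,"az":0},{"dx":0,"dy":-1,"dz":0.4,"ax":0,"ay":0,"az":0},{"dx":0,"dy":-1,"dz":0.4,"ax":0,"ay":0,"az":0},{"dx":0,"dy":-0.7,"dz":0,"ax":0,"ay":0,"az":0},{"dx":0,"dy":0,"dz":0,"ax":0,"ay":0,"az":0},{"dx":0,"dy":0,"dz":0,"ax":0,"ay":0,"az":0}]'
python3 lk.py 0 -355 200
python3 - <<'E'
from h import *
snap('wrist','w11.png')
E
```

```text
clock: 22.05
eef_pos: [0.4956, -0.1699, 0.2605]
tool_rot: [0.302, 0.953, 0.0, -0.001]
ft_force: [0.9, -0.1, -0.8]
grip_width: 0.0427
clock: 22.95
eef_pos: [0.4, -0.306, 0.2012]
tool_rot: [0.303, 0.953, 0.0, -0.0]
ft_force: [-0.5, 0.6, 0.9]
grip_width: 0.0429
clk 22.95 eef [ 0.4    -0.306   0.2012] F [-0.5  0.6  0.9] w 0.0429
units dx dy dz [-0.01 -0.11  0.05]
tooly yaw 54.78 tilt [-0.0006  0.0012]
az units -0.01
now lock mm [-2.000e-01 -3.522e+02  2.012e+02] F lock [-0.7  0.2  0.9]
```

View pics/w11.png

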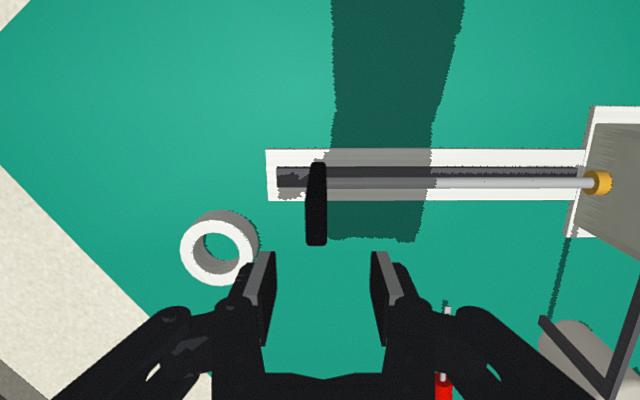

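```bash
python3 -m handwheel '[{"dx":0,"dy":-0.12,"dz":0.6,"ax":0,"ay":0,"az":0},{"dx":0,"dy":0,"dz":0.8,"ax":0,"ay":0,"az":0},{"dx":0,"dy":0,"dz":0.8,"ax":0,"ay":0,"az":0},{"dx":0,"dy":0,"dz":0.7,"ax":0,"ay":0,"az":0},{"dx":0,"dy":0,"dz":0.3,"ax":0,"ay":0,"az":0},{"dx":0,"dy":0,"dz":0,"ax":0,"ay":0,"az":0}]'
python3 lk.py 0 -355 122
python3 -m handwheel '[{"dx":0,"dy":0,"dz":0,"ax":0,"ay":0,"az":0},{"dx":0,"dy":0,"dz":0,"ax":0,"ay":0,"az":0},{"dx":0,"dy":0,"dz":0,"ax":0,"ay":0,"az":0},{"dx":0,"dy":0,"dz":0,"ax":0,"ay":0,"az":0},{"dx":0,"dy":0,"dz":0,"ax":0,"ay":0,"az":0}]' -1
python3 lk.py 0 -355 122
```

```text
clock: 23.6
eef_pos: [0.3985, -0.3076, 0.1209]
tool_rot: [0.301, 0.953, 0.0, -0.001]
ft_force: [0.3, 0.6, 0.4]
grip_width: 0.0426
clk 23.6 eef [ 0.3985 -0.3076  0.1209] F [0.3 0.6 0.4] w 0.0426
units dx dy dz [-0.02 -0.03 -0.04]
tooly yaw 54.91 tilt [-0.0018  0.0016]
az units 0.01
now lock mm [  -0.6 -354.3  120.9] F lock [-0.2  0.7  0.4]
clock: 24.1
eef_pos: [0.3994, -0.3093, 0.1231]
tool_rot: [0.302, 0.953, -0.0, 0.001]
ft_force: [-0.4, 0.4, 5.1]
grip_width: 0.0127
clk 24.1 eef [ 0.3994 -0.3093  0.1231] F [-0.4  0.4  5.1] w 0.0127
units dx dy dz [0.04 0.01 0.04]
tooly yaw 54.83 tilt [ 0.0021 -0.0015]
az units -0.0
now lock mm [   1.1 -355.2  123.1] F lock [-0.6  0.1  5.1]
```

```bash
python3 -m handwheel '[{"dx":0,"dy":0.1,"dz":0,"ax":0,"ay":0,"az":0},{"dx":0,"dy":0.2,"dz":0,"ax":0,"ay":0,"az":0},{"dx":0,"dy":0.2,"dz":0,"ax":0,"ay":0,"az":0},{"dx":0,"dy":0.2,"dz":0,"ax":0,"ay":0,"az":0},{"dx":0,"dy":0.3,"dz":0,"ax":0,"ay":0,"az":0},{"dx":0,"dy":0.3,"dz":0,"ax":0,"ay":0,"az":0},{"dx":0,"dy":0.3,"dz":0,"ax":0,"ay":0,"az":0},{"dx":0,"dy":0.3,"dz":0,"ax":0,"ay":0,"az":0},{"dx":0,"dy":0.3,"dz":0,"ax":0,"ay":0,"az":0},{"dx":0,"dy":0.2,"dz":0,"ax":0,"ay":0,"az":0}]'
python3 lk.py 0 -185 122
```

```text
clock: 25.1
eef_pos: [0.4332, -0.2611, 0.1231]
tool_rot: [0.303, 0.953, -0.002, 0.001]
ft_force: [-3.9, -3.1, 7.0]
grip_width: 0.013
clk 25.1 eef [ 0.4332 -0.2611  0.1231] F [-3.9 -3.1  7. ] w 0.013
units dx dy dz [0.05 4.45 0.03]
tooly yaw 54.78 tilt [ 0.0003 -0.0039]
az units -0.01
now lock mm [   1.  -296.4  123.1] F lock [-1.4 -4.8  7. ]
```

```bash
python3 -m handwheel '[{"dx":0,"dy":0.3,"dz":0,"ax":0,"ay":0,"az":0},{"dx":0,"dy":0.3,"dz":0,"ax":0,"ay":0,"az":0},{"dx":0,"dy":0.3,"dz":0,"ax":0,"ay":0,"az":0},{"dx":0,"dy":0.3,"dz":0,"ax":0,"ay":0,"az":0},{"dx":0,"dy":0.3,"dz":0,"ax":0,"ay":0,"az":0},{"dx":0,"dy":0.3,"dz":0,"ax":0,"ay":0,"az":0}]'
python3 lk.py 0 -185 122
python3 - <<'E'
from h import *
snap('wrist','w12.png');snap('scene','s12.png')
E
```

```text
clock: 25.7
eef_pos: [0.4589, -0.2245, 0.1231]
tool_rot: [0.303, 0.953, -0.002, 0.001]
ft_force: [-4.4, -3.3, 7.7]
grip_width: 0.0127
clk 25.7 eef [ 0.4589 -0.2245  0.1231] F [-4.4 -3.3  7.7] w 0.0127
units dx dy dz [0.04 2.67 0.03]
tooly yaw 54.76 tilt [-0.0001 -0.004 ]
az units -0.01
now lock mm [   1.  -251.6  123.1] F lock [-1.7 -5.2  7.7]
```

View pics/w12.png

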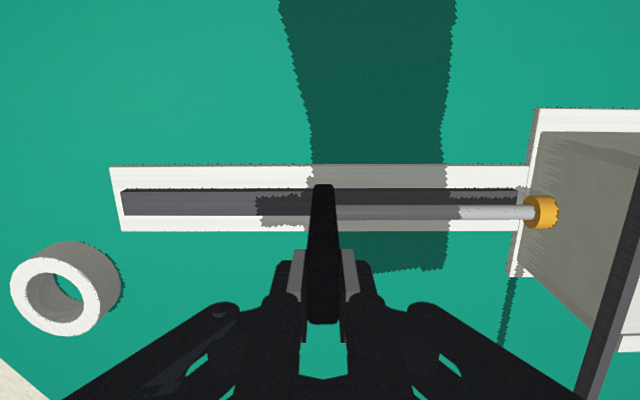

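View pics/s12.png

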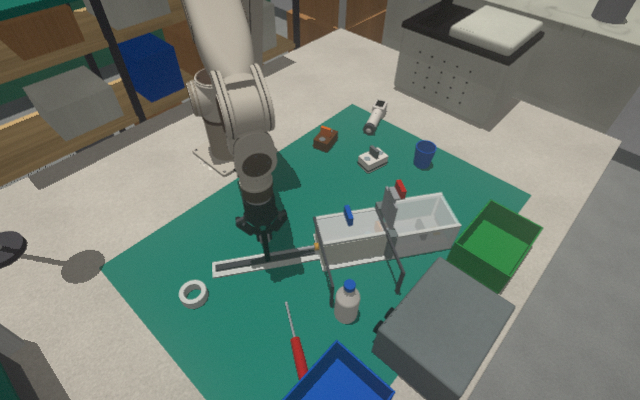

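```bash
python3 -m handwheel '[{"dx":0,"dy":0.3,"dz":0,"ax":0,"ay":0,"az":0},{"dx":0,"dy":0.3,"dz":0,"ax":0,"ay":0,"az":0},{"dx":0,"dy":0.3,"dz":0,"ax":0,"ay":0,"az":0},{"dx":0,"dy":0.3,"dz":0,"ax":0,"ay":0,"az":0},{"dx":0,"dy":0.3,"dz":0,"ax":0,"ay":0,"az":0},{"dx":0,"dy":0.3,"dz":0,"ax":0,"ay":0,"az":0},{"dx":0,"dy":0.3,"dz":0,"ax":0,"ay":0,"az":0},{"dx":0,"dy":0.3,"dz":0,"ax":0,"ay":0,"az":0},{"dx":0,"dy":0.1,"dz":0,"ax":0,"ay":0,"az":0}]'
python3 lk.py 0 -180 122
python3 - <<'E'
from h import *
p=snap('scene','s13.png'); i=p['img'][:,:,::-1]; cv2.imwrite('pics/s13z.png',cv2.resize(i[170:270,370:470],None,fx=5,fy=5,interpolation=cv2.INTER_CUBIC))
E
```

```text
clock: 26.7
eef_pos: [0.495, -0.1729, 0.1231]
tool_rot: [0.302, 0.953, -0.002, 0.001]
ft_force: [-4.4, -3.3, 8.0]
grip_width: 0.0127
clk 26.7 eef [ 0.495  -0.1729  0.1231] F [-4.4 -3.3  8. ] w 0.0127
units dx dy dz [0.04 0.35 0.04]
tooly yaw 54.8 tilt [ 0.0002 -0.0033]
az units -0.01
now lock mm [   0.9 -188.6  123.1] F lock [-1.7 -5.2  8. ]
```

View pics/s13z.png

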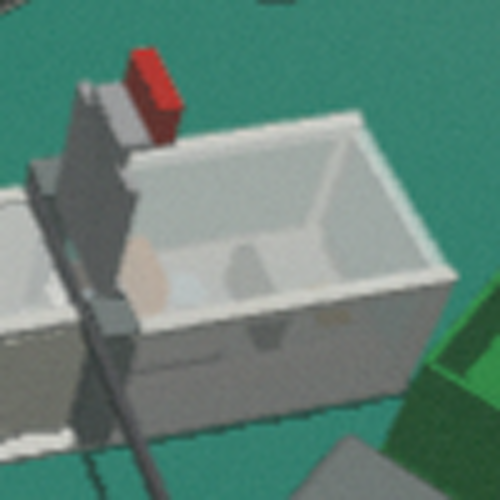

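```bash
python3 -m handwheel '[{"dx":0,"dy":0.12,"dz":0,"ax":0,"ay":0,"az":0},{"dx":0,"dy":0.12,"dz":0,"ax":0,"ay":0,"az":0},{"dx":0,"dy":0.12,"dz":0,"ax":0,"ay":0,"az":0},{"dx":0,"dy":0.12,"dz":0,"ax":0,"ay":0,"az":0},{"dx":0,"dy":0.12,"dz":0,"ax":0,"ay":0,"az":0},{"dx":0,"dy":0.06,"dz":0,"ax":0,"ay":0,"az":0}]'
python3 lk.py 0 -180 122|tail -1
python3 -m handwheel '[{"dx":0,"dy":0.06,"dz":0,"ax":0,"ay":0,"az":0},{"dx":0,"dy":0.06,"dz":0,"ax":0,"ay":0,"az":0},{"dx":0,"dy":0.06,"dz":0,"ax":0,"ay":0,"az":0}]'
python3 lk.py 0 -180 122|tail -1
```

```text
clock: 27.35
eef_pos: [0.5043, -0.1597, 0.1231]
tool_rot: [0.303, 0.953, -0.002, 0.0]
ft_force: [-3.9, -3.5, 7.2]
grip_width: 0.0125
now lock mm [   0.9 -172.6  123.1] F lock [-1.2 -5.1  7.2]
clock: 27.65
eef_pos: [0.5068, -0.1562, 0.1231]
tool_rot: [0.303, 0.953, -0.002, 0.001]
ft_force: [-3.9, -3.3, 7.4]
grip_width: 0.0131
now lock mm [   0.9 -168.2  123.1] F lock [-1.3 -5.   7.4]
```

```bash
python3 -m handwheel '[{"dx":0,"dy":0.06,"dz":0,"ax":0,"ay":0,"az":0},{"dx":0,"dy":0.06,"dz":0,"ax":0,"ay":0,"az":0},{"dx":0,"dy":0.06,"dz":0,"ax":0,"ay":0,"az":0}]' >/dev/null
python3 lk.py 0 -180 122|tail -1
```

```text
now lock mm [   0.9 -163.7  123.1] F lock [-1.  -6.   7.6]
```

```bash
python3 -m handwheel '[{"dx":0,"dy":0.06,"dz":0,"ax":0,"ay":0,"az":0},{"dx":0,"dy":0.06,"dz":0,"ax":0,"ay":0,"az":0},{"dx":0,"dy":0.06,"dz":0,"ax":0,"ay":0,"az":0}]' >/dev/null
python3 lk.py 0 -180 122|tail -1
```

```text
now lock mm [   0.8 -161.2  123.1] F lock [ -1.1 -14.2   9.2]
```

```bash
python3 -m handwheel '[{"dx":0,"dy":0.04,"dz":0,"ax":0,"ay":0,"az":0},{"dx":0,"dy":0,"dz":0,"ax":0,"ay":0,"az":0},{"dx":0,"dy":0,"dz":0,"ax":0,"ay":0,"az":0}]' >/dev/null
python3 lk.py 0 -180 122|tail -1;python3 -m handwheel '[{"dx":0,"dy":0,"dz":0,"ax":0,"ay":0,"az":0},{"dx":0,"dy":0,"dz":0,"ax":0,"ay":0,"az":0},{"dx":0,"dy":0,"dz":0,"ax":0,"ay":0,"az":0},{"dx":0,"dy":0,"dz":0,"ax":0,"ay":0,"az":0}]' >/dev/null
python3 lk.py 0 -180 122|tail -1
```

```text
now lock mm [   0.8 -161.2  123.1] F lock [ -1.4 -14.3  10.4]
now lock mm [   0.8 -161.2  123.1] F lock [ -1.2 -14.2   9.8]
```

```bash
python3 -m handwheel '[{"dx":0,"dy":0.06,"dz":0,"ax":0,"ay":0,"az":0},{"dx":0,"dy":0,"dz":0,"ax":0,"ay":0,"az":0},{"dx":0,"dy":0,"dz":0,"ax":0,"ay":0,"az":0},{"dx":0,"dy":0,"dz":0,"ax":0,"ay":0,"az":0},{"dx":0,"dy":0,"dz":0,"ax":0,"ay":0,"az":0}]' >/dev/null
python3 lk.py 0 -180 122|tail -1
python3 - <<'E'
from h import *
p=snap('scene','s14.png'); i=p['img'][:,:,::-1]; cv2.imwrite('pics/s14z.png',cv2.resize(i[170:270,370:470],None,fx=5,fy=5,interpolation=cv2.INTER_CUBIC))
E
```

```text
now lock mm [   0.8 -161.2  123.1] F lock [ -0.7 -17.7  11. ]
```

View pics/s14z.png

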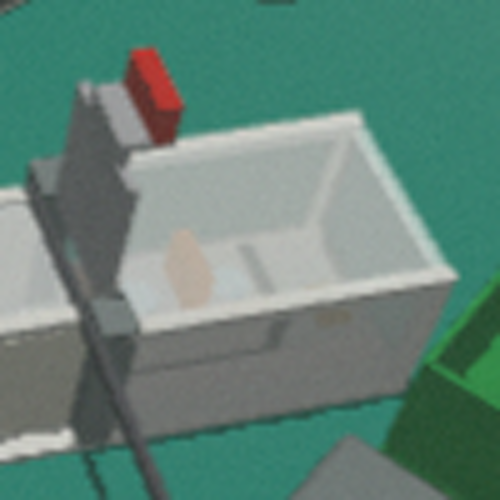

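```bash
python3 -m handwheel '[{"dx":0,"dy":-0.2,"dz":0,"ax":0,"ay":0,"az":0},{"dx":0,"dy":-0.4,"dz":0,"ax":0,"ay":0,"az":0},{"dx":0,"dy":-0.5,"dz":0,"ax":0,"ay":0,"az":0},{"dx":0,"dy":-0.5,"dz":0,"ax":0,"ay":0,"az":0},{"dx":0,"dy":-0.5,"dz":0,"ax":0,"ay":0,"az":0},{"dx":0,"dy":-0.5,"dz":0,"ax":0,"ay":0,"az":0},{"dx":0,"dy":-0.5,"dz":0,"ax":0,"ay":0,"az":0},{"dx":0,"dy":-0.5,"dz":0,"ax":0,"ay":0,"az":0},{"dx":0,"dy":-0.5,"dz":0,"ax":0,"ay":0,"az":0},{"dx":0,"dy":-0.5,"dz":0,"ax":0,"ay":0,"az":0},{"dx":0,"dy":-0.5,"dz":0,"ax":0,"ay":0,"az":0},{"dx":0,"dy":-0.5,"dz":0,"ax":0,"ay":0,"az":0}]' >/dev/null
python3 lk.py 0 -357 122
```

```text
clk 30.7 eef [ 0.4341 -0.2597  0.1231] F [0.  2.5 5.7] w 0.013
units dx dy dz [ 0.04 -2.49  0.04]
tooly yaw 54.87 tilt [0.0033 0.0006]
az units 0.0
now lock mm [   1.  -294.7  123.1] F lock [-1.4  2.1  5.7]
```

```bash
python3 -m handwheel '[{"dx":0,"dy":-0.5,"dz":0,"ax":0,"ay":0,"az":0},{"dx":0,"dy":-0.5,"dz":0,"ax":0,"ay":0,"az":0},{"dx":0,"dy":-0.5,"dz":0,"ax":0,"ay":0,"az":0},{"dx":0,"dy":-0.4,"dz":0,"ax":0,"ay":0,"az":0},{"dx":0,"dy":-0.3,"dz":0,"ax":0,"ay":0,"az":0},{"dx":0,"dy":-0.2,"dz":0,"ax":0,"ay":0,"az":0}]' >/dev/null
python3 lk.py 0 -357 122|tail -1
python3 -m handwheel '[{"dx":0,"dy":-0.1,"dz":0,"ax":0,"ay":0,"az":0},{"dx":0,"dy":-0.1,"dz":0,"ax":0,"ay":0,"az":0}]' >/dev/null
python3 lk.py 0 -357 122|tail -1
```

```text
now lock mm [   1.1 -355.1  123.1] F lock [-1.6  2.2  6.3]
now lock mm [   1.1 -359.8  123.1] F lock [0.1 2.1 5.9]
```

```bash
python3 -m handwheel '[{"dx":0,"dy":-0.1,"dz":0,"ax":0,"ay":0,"az":0},{"dx":0,"dy":-0.05,"dz":0,"ax":0,"ay":0,"az":0},{"dx":0,"dy":0,"dz":0,"ax":0,"ay":0,"az":0}]' >/dev/null
python3 lk.py 0 -357 122|tail -1
```

```text
now lock mm [   1.1 -360.5  123.1] F lock [-0.4 11.5  6.1]
```

Pusher is at its end stop. I release it, rise, and go back to the red handle (now with its grip about 0.222 m up).

```bash
python3 -m handwheel '[{"dx":0,"dy":0.12,"dz":0,"ax":0,"ay":0,"az":0},{"dx":0,"dy":0,"dz":0,"ax":0,"ay":0,"az":0},{"dx":0,"dy":0,"dz":0,"ax":0,"ay":0,"az":0},{"dx":0,"dy":0,"dz":0,"ax":0,"ay":0,"az":0},{"dx":0,"dy":0,"dz":-0.5,"ax":0,"ay":0,"az":0},{"dx":0,"dy":0,"dz":-0.9,"ax":0,"ay":0,"az":0},{"dx":0,"dy":0,"dz":-1,"ax":0,"ay":0,"az":0},{"dx":0,"dy":0,"dz":-1,"ax":0,"ay":0,"az":0},{"dx":0,"dy":0,"dz":-1,"ax":0,"ay":0,"az":0},{"dx":0,"dy":0,"dz":-1,"ax":0,"ay":0,"az":0},{"dx":0,"dy":0,"dz":-1,"ax":0,"ay":0,"az":0},{"dx":0,"dy":0,"dz":0,"ax":0,"ay":0,"az":0}]' 0
python3 lk.py 0 110 287
python3 - <<'E'
from h import *
snap('top','t15.png'); snap('wrist','w15.png')
E
```

```text
clock: 33.0
eef_pos: [0.3966, -0.3149, 0.2855]
tool_rot: [0.302, 0.953, -0.001, 0.003]
ft_force: [0.9, -0.5, -0.3]
grip_width: 0.0428
clk 33.0 eef [ 0.3966 -0.3149  0.2855] F [ 0.9 -0.5 -0.3] w 0.0428
units dx dy dz [ 0.1  18.86 -0.07]
tooly yaw 54.8 tilt [ 0.0055 -0.0046]
az units -0.01
now lock mm [   2.1 -361.4  285.5] F lock [ 1.   0.1 -0.3]
```

View pics/w15.png

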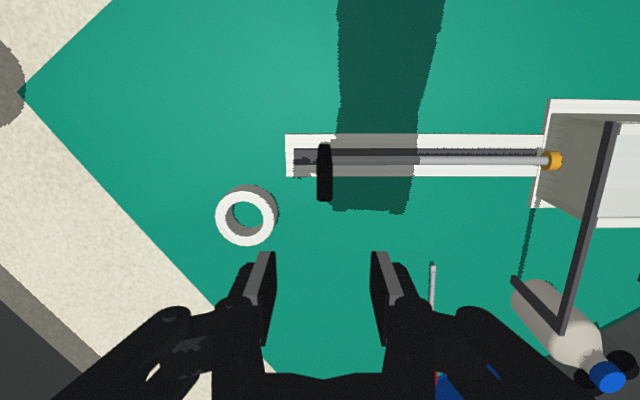

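View pics/t15.png

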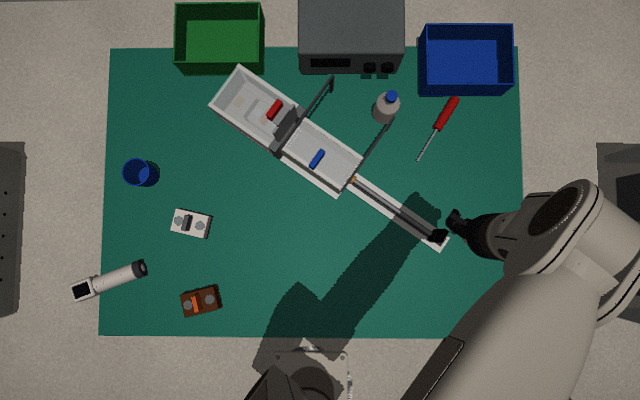

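```bash
python3 -m handwheel '[{"dx":0,"dy":0.8,"dz":0,"ax":0,"ay":0,"az":0},{"dx":0,"dy":1,"dz":0,"ax":0,"ay":0,"az":0},{"dx":0,"dy":1,"dz":0,"ax":0,"ay":0,"az":0},{"dx":0,"dy":1,"dz":0,"ax":0,"ay":0,"az":0},{"dx":0,"dy":1,"dz":0,"ax":0,"ay":0,"az":0},{"dx":0,"dy":1,"dz":0,"ax":0,"ay":0,"az":0},{"dx":0,"dy":1,"dz":0,"ax":0,"ay":0,"az":0},{"dx":0,"dy":1,"dz":0,"ax":0,"ay":0,"az":0},{"dx":0,"dy":1,"dz":0,"ax":0,"ay":0,"az":0},{"dx":0,"dy":1,"dz":0,"ax":0,"ay":0,"az":0},{"dx":0,"dy":1,"dz":0,"ax":0,"ay":0,"az":0},{"dx":0,"dy":1,"dz":0,"ax":0,"ay":0,"az":0}]' >/dev/null
python3 lk.py 0 110 287
python3 -m handwheel '[{"dx":0,"dy":1,"dz":0,"ax":0,"ay":0,"az":0},{"dx":0,"dy":1,"dz":0,"ax":0,"ay":0,"az":0},{"dx":0,"dy":1,"dz":0,"ax":0,"ay":0,"az":0},{"dx":0,"dy":1,"dz":0,"ax":0,"ay":0,"az":0},{"dx":0,"dy":1,"dz":0,"ax":0,"ay":0,"az":0},{"dx":0,"dy":1,"dz":0,"ax":0,"ay":0,"az":0},{"dx":0,"dy":0.7,"dz":0,"ax":0,"ay":0,"az":0},{"dx":0,"dy":0.3,"dz":0,"ax":0,"ay":0,"az":0},{"dx":0,"dy":0,"dz":0,"ax":0,"ay":0,"az":0},{"dx":0,"dy":0,"dz":0,"ax":0,"ay":0,"az":0}]' >/dev/null
python3 lk.py 0 110 230
python3 - <<'E'
from h import *
snap('wrist','w16.png')
E
```

```text
clk 34.3 eef [ 0.5649 -0.0715  0.2798] F [-0.3  0.1 -0.1] w 0.0428
units dx dy dz [-0.01  7.02 -0.3 ]
tooly yaw 54.82 tilt [-0.0035  0.0003]
az units -0.01
now lock mm [ -0.3 -65.4 279.8] F lock [-0.4 -0.1 -0.1]
clk 35.3 eef [0.6655 0.0701 0.2809] F [0.5 0.1 0.4] w 0.0428
units dx dy dz [0.01 0.07 2.04]
tooly yaw 54.81 tilt [-0.0018 -0.0006]
az units -0.01
now lock mm [  0.4 108.2 280.9] F lock [0.4 0.3 0.4]
```

View pics/w16.png

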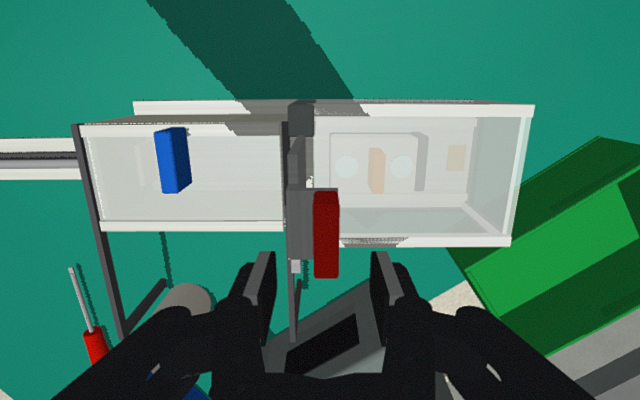

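```bash
python3 -m handwheel '[{"dx":0,"dy":0.07,"dz":0.5,"ax":0,"ay":0,"az":0},{"dx":0,"dy":0,"dz":0.6,"ax":0,"ay":0,"az":0},{"dx":0,"dy":0,"dz":0.5,"ax":0,"ay":0,"az":0},{"dx":0,"dy":0,"dz":0.3,"ax":0,"ay":0,"az":0},{"dx":0,"dy":0,"dz":0,"ax":0,"ay":0,"az":0},{"dx":0,"dy":0,"dz":0,"ax":0,"ay":0,"az":0}]' >/dev/null
python3 lk.py 0 110 230
python3 -m handwheel '[{"dx":0,"dy":0,"dz":0.05,"ax":0,"ay":0,"az":0},{"dx":0,"dy":0,"dz":0,"ax":0,"ay":0,"az":0},{"dx":0,"dy":0,"dz":0,"ax":0,"ay":0,"az":0},{"dx":0,"dy":0,"dz":0,"ax":0,"ay":0,"az":0},{"dx":0,"dy":0,"dz":0,"ax":0,"ay":0,"az":0}]' -1 >/dev/null
python3 lk.py 0 110 135
```

```text
clk 35.95 eef [0.6671 0.0717 0.235 ] F [ 1.1 -0.6 -0.1] w 0.0424
units dx dy dz [ 0.03 -0.02  0.2 ]
tooly yaw 54.79 tilt [0.0007 0.    ]
az units -0.01
now lock mm [  0.8 110.4 235. ] F lock [ 1.3  0.1 -0.1]
clk 36.45 eef [0.6667 0.0712 0.2336] F [-3.  -4.5  2.6] w 0.0129
units dx dy dz [0.03 0.01 3.94]
tooly yaw 54.8 tilt [-0.0002 -0.0016]
az units -0.01
now lock mm [  0.8 109.8 233.6] F lock [ 0.1 -5.4  2.6]
```

```bash
python3 -m handwheel '[{"dx":0,"dy":0,"dz":0.3,"ax":0,"ay":0,"az":0},{"dx":0,"dy":0,"dz":0.5,"ax":0,"ay":0,"az":0},{"dx":0,"dy":0,"dz":0.5,"ax":0,"ay":0,"az":0},{"dx":0,"dy":0,"dz":0.5,"ax":0,"ay":0,"az":0},{"dx":0,"dy":0,"dz":0.5,"ax":0,"ay":0,"az":0},{"dx":0,"dy":0,"dz":0.5,"ax":0,"ay":0,"az":0},{"dx":0,"dy":0,"dz":0.4,"ax":0,"ay":0,"az":0},{"dx":0,"dy":0,"dz":0.2,"ax":0,"ay":0,"az":0},{"dx":0,"dy":0,"dz":0.1,"ax":0,"ay":0,"az":0},{"dx":0,"dy":0,"dz":0,"ax":0,"ay":0,"az":0}]' >/dev/null
python3 lk.py 0 110 138
python3 -m handwheel '[{"dx":0,"dy":0,"dz":0.1,"ax":0,"ay":0,"az":0},{"dx":0,"dy":0,"dz":0.1,"ax":0,"ay":0,"az":0},{"dx":0,"dy":0,"dz":0,"ax":0,"ay":0,"az":0}]' >/dev/null
python3 lk.py 0 110 138
```

```text
clk 37.45 eef [0.6667 0.0712 0.145 ] F [-2.4 -5.2 -0.9] w 0.0128
units dx dy dz [0.03 0.01 0.28]
tooly yaw 54.79 tilt [-0.0012 -0.0017]
az units -0.01
now lock mm [  0.8 109.7 145. ] F lock [ 1.1 -5.7 -0.9]
clk 37.75 eef [0.6667 0.0712 0.1404] F [-2.5 -5.2 -0.1] w 0.0129
units dx dy dz [0.03 0.01 0.1 ]
tooly yaw 54.8 tilt [-0.0009 -0.0017]
az units -0.01
now lock mm [  0.8 109.8 140.4] F lock [ 1.  -5.7 -0.1]
```

```bash
python3 -m handwheel '[{"dx":0,"dy":0,"dz":0.1,"ax":0,"ay":0,"az":0},{"dx":0,"dy":0,"dz":0,"ax":0,"ay":0,"az":0}]' >/dev/null
python3 lk.py 0 110 138|tail -1
python3 -m handwheel '[{"dx":0,"dy":0,"dz":0.1,"ax":0,"ay":0,"az":0},{"dx":0,"dy":0,"dz":0,"ax":0,"ay":0,"az":0}]' >/dev/null
python3 lk.py 0 110 138|tail -1
```

```text
now lock mm [  0.8 109.8 139. ] F lock [-0.5 -6.4  3.5]
now lock mm [  0.8 109.8 138.9] F lock [-3.  -8.7 13.1]
```

Down on its stop (force rising, no motion, at the predicted height). Release and retreat.

```bash
python3 -m handwheel '[{"dx":0,"dy":0,"dz":-0.1,"ax":0,"ay":0,"az":0},{"dx":0,"dy":0,"dz":0,"ax":0,"ay":0,"az":0},{"dx":0,"dy":0,"dz":0,"ax":0,"ay":0,"az":0},{"dx":0,"dy":0,"dz":0,"ax":0,"ay":0,"az":0},{"dx":0,"dy":0,"dz":0,"ax":0,"ay":0,"az":0},{"dx":0,"dy":0,"dz":-0.4,"ax":0,"ay":0,"az":0},{"dx":0,"dy":0,"dz":-0.9,"ax":0,"ay":0,"az":0},{"dx":0,"dy":0,"dz":-1,"ax":0,"ay":0,"az":0},{"dx":0,"dy":0,"dz":-1,"ax":0,"ay":0,"az":0},{"dx":0,"dy":0,"dz":-0.8,"ax":0,"ay":0,"az":0},{"dx":0,"dy":0,"dz":0,"ax":0,"ay":0,"az":0}]' 0
python3 -m handwheel '[{"dx":0.8,"dy":0,"dz":0,"ax":0,"ay":0,"az":0},{"dx":1,"dy":0,"dz":0,"ax":0,"ay":0,"az":0},{"dx":1,"dy":0,"dz":0,"ax":0,"ay":0,"az":0},{"dx":1,"dy":0,"dz":0,"ax":0,"ay":0,"az":0},{"dx":1,"dy":0,"dz":0,"ax":0,"ay":0,"az":0},{"dx":1,"dy":0,"dz":0,"ax":0,"ay":0,"az":0},{"dx":1,"dy":0,"dz":0,"ax":0,"ay":0,"az":0},{"dx":1,"dy":0,"dz":0,"ax":0,"ay":0,"az":0},{"dx":1,"dy":0,"dz":0,"ax":0,"ay":0,"az":0},{"dx":0.6,"dy":0,"dz":0,"ax":0,"ay":0,"az":0},{"dx":0,"dy":0,"dz":0,"ax":0,"ay":0,"az":0},{"dx":0,"dy":0,"dz":0,"ax":0,"ay":0,"az":0}]'
python3 - <<'E'
from h import *
for n in('top','scene'):
    p=snap(n,n+'_end.png'); o=(205,60) if n=='top' else (205,130)
    cv2.imwrite('pics/'+n+'_endz.png',cv2.resize(p['img'][o[1]:o[1]+195,o[0]:o[0]+265,::-1],None,fx=3,fy=3,interpolation=cv2.INTER_CUBIC))
E
```

```text
clock: 39.25
eef_pos: [0.6689, 0.0724, 0.2453]
tool_rot: [0.302, 0.953, 0.002, 0.004]
ft_force: [-0.2, 0.5, 0.8]
grip_width: 0.0428
clock: 40.45
eef_pos: [0.4753, 0.2074, 0.2404]
tool_rot: [0.302, 0.953, -0.0, 0.0]
ft_force: [0.3, 0.2, -0.3]
grip_width: 0.0427
```

View pics/top_endz.png

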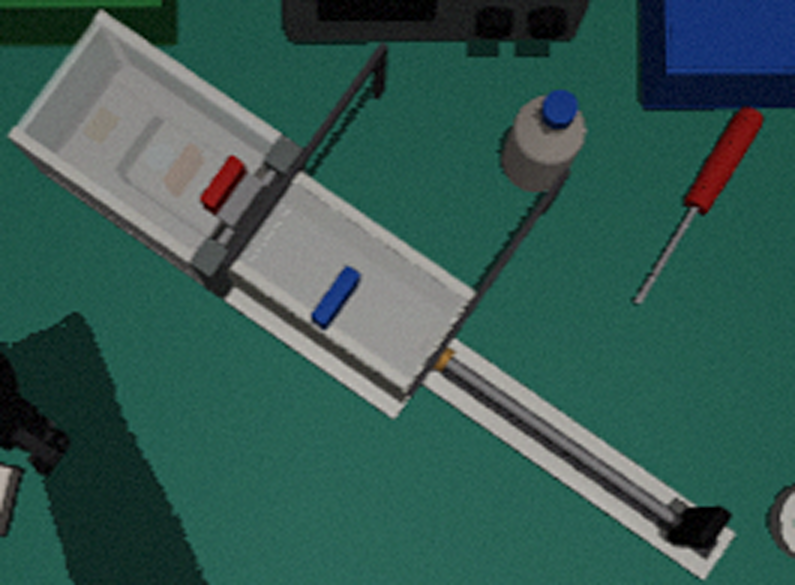

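View pics/scene_endz.png

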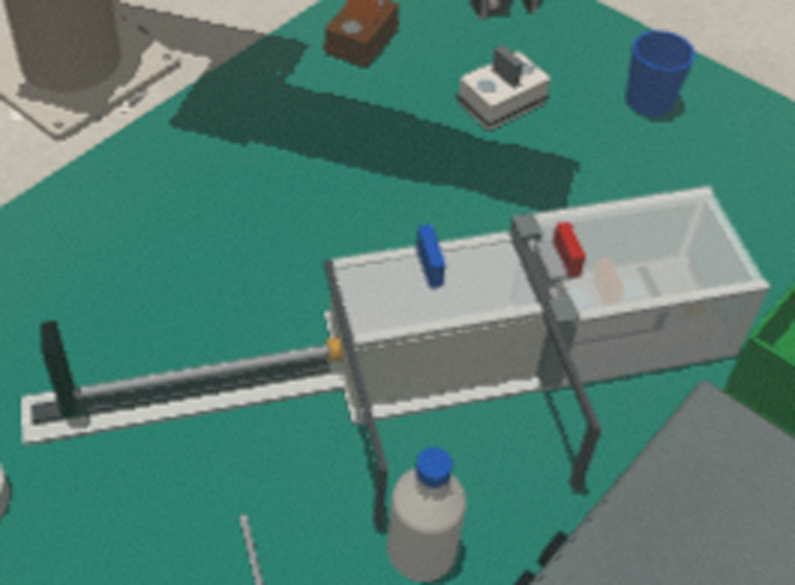

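Both doors are shut: the red handle is where it started, (222,182) in the zoomed top view, and the outer sheet is flush over the chamber. The cassette lies square against the stop, the pusher is back, and the bystanders have not moved.

```bash
python3 -c "
from workcell import bot
print(bot.job_done())"
```

```text
the job is handed in; nothing more can be done
None
```

The orange-grip cassette is in the clear cell and the job is handed in at about 40.5 s of the 72 s. The hand-in reported no verdict.

**What was done**
1. I set the cassette in the chamber, along the lock.
2. I shut the outer door until it met its end stop, at 26 N.
3. I raised the inner door about 95 mm.
4. I slid the cassette in. It met the stop with its centre at about lock y +161 mm, worked out from the pusher travel. I held it there for over 0.5 s at roughly 9 to 12 N above the sliding force.
5. I drew the pusher back to its end stop and shut the inner door until the force rose with no further motion.

**Last checks**
- **Doors, cassette, pusher:** In the final top and scene pictures both doors are shut, the cassette stands square against the stop, and the pusher is fully back.
- **Bystanders:** The grey-grip cassette, bottle and screwdriver are where they started.
- **Robot:** The gripper is clear of everything.

No check failed. One reading was odd: a first extra 1 mm of push at the stop did not raise the force, but the next 1.5 mm raised it about 3.5 N. I measured the pressing force only through the wrist sensor, less the sliding force, so the 9 to 12 N is an estimate.

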